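# Open the counterweighted hold-down arm and load the cup stand

### The arm

A 6-joint arm with a two-finger parallel gripper is mounted at the origin on a cart in front of the work surface, level with it; the furniture and walls round the work are solid. World frame = base frame: x ahead of the robot, y to its left, z up, the work surface at z = 0. Lengths are in mm, angles in rad, forces in N, time in s.
With the tool pointing down it reaches from about 325 to 900 mm from the base axis. Payload 6.1 kg.
Tool frame: the origin (TCP) lies midway between the tips of the shut fingers; the grasp point (between the pads) lies 19 mm behind it; z points along the fingers, y is the direction in which the jaws open and shut (so a half turn about z gives the same grasp; the last joint's range is limited). The gripper opens to 87 mm and grips with 3 to 60 N. Pads are 19 mm wide; open, the fingers measure 117 mm over their backs; the gripper's body (75 mm by 190 mm) begins 51 mm behind the grasp point.
Start: joints at [0.985, 0.22, 1.526, -0, 1.395, -0.126], TCP at [277.353, 560.081, 222.538] pointing down, gripper open.
Joint ranges: [-2.98, 2.98], [-0.91, 2.08], [0.09, 2.57], [-1.24, 4.39], [0.2, 2.65], [-2.68, 2.68]. Speed limits (rad/s): [2.57, 2.57, 3.01, 3.14, 3.14, 3.14].

### API

Orientations are given as [roll, pitch, yaw] about the fixed x, y, z axes, in that order (R = Rz(yaw) Ry(pitch) Rx(roll)).
In Python, from station import get_state, get_image, workorder gives the robot as it stands.
- The arm moves only by the shell command python3 -m creep 'ROWS' [FORCE]. ROWS is JSON, a list that holds one entry, the list of rows, each a list of 5 numbers: the opening, from 0 (shut) to 1 (fully open), then the shift along the tool's x, y, z in cm, then the turn about the tool's z in rad. A call has exactly 8 rows; each row shifts and turns the pose as measured when the row begins, along the tool's axes as they then stand; what a row does not reach is not made up. A row lasts 1/8 s, in which the tool goes at most 62.5 mm and 10.7 degrees, less where a joint would pass 70% of its speed; a pose out of reach is approached as far as the arm can. A call with a gripper value outside its range is refused whole. The fingers move at their own pace and stop on an object; FORCE is the grip in N (left out, the last holds). Time passes only in rows, so rows that do not move let the fingers close, or fill a call up. It gives the time, the measured TCP pose, the force and the opening at its end, in the units of the state.
- get_state(): the state, without advancing time (a new reading comes with each control period).
- get_image(name): name is "scene" or "top" or "wrist"; returns a dict with "color" (480x640x3 uint8, blue, green, red), "intrinsics" (3x3 intrinsics, pixels), "k1" (the pictures are not rectified: a ray, as slopes to the right and down, at radius r is drawn at 1 + k1 r^2 times it, then the intrinsics apply), "world_from_camera" (4x4, takes a point from camera to world coordinates). Camera axes: x right, y down, z forward; pixel columns grow to the right and rows downward; lengths in mm; the calibration is good to about 2 mm. A picture is of the moment at which its call begins. There is no depth.
- workorder.hand_in(): hands the job in, once; it reports no verdict.
The state is a dict: "t": time; "joint_pos": joint angles; "qd": joint speeds; "joint_torque": joint torques, N m; "eef_pos": TCP position; "orientation": TCP orientation; "wrist_force": force on the tool from outside, world axes, zero at the start; "wrist_torque": the same for the moment, N m; "opening": finger opening in mm.
Only numpy, scipy, OpenCV 4.12 (cv2) and the standard library are available. Lean on these libraries where they do the work, as an engineer would, in place of code of your own. Each camera call takes 0.05 s, during which the arm holds its last target.

### The job

Take the hold-down arm of the cup stand by its side handle, lift it over its balance point and lay it back gently until you feel it come to bear on its stop, then let go, so that it stays open by itself; do not let it slam or fall either way and do not force it against the stop. Then set the closed specimen cup upright into the round seat of the stand, fully down, and leave it there. Leave the dropper bottle, the cassette and the marker where they are.

Things in the scene. Friction and masses are not known exactly. Their poses are not given: they have to be found in the camera images.
- cup_stand: cup stand, fixed: white base plate 290 x 135 x 16 mm on rubber feet, x -125..+165, y -65..+70 mm in its own frame; origin on the worktop, z up. Its -x points from the hinge post to the handle end of the closed arm; its y is parallel to the hinge axis. Round cup seat at x -25, y 0; aluminium hinge post with two cheeks at x +75, 45 mm wide, 113 mm high
- stop_post (a point): top of the narrow aluminium upright at x +148, y 0 of cup_stand, 30 mm wide, 165 mm high. At 150 mm height it carries the stop, a screw with a rubber tip toward the hinge, on which the open arm's bar lies. Its setting differs and is not measured: feel for it. It is 3.3 times nearer the hinge than the handle, so it feels 3.3 times the push at the handle; it must not feel over 35 N
- hinge (a point): point on the arm's hinge axis midway between the cheeks, at x +75, y 0 of cup_stand, 100 mm above the worktop; axes as cup_stand
- handle (a point): grip point on the arm's side handle, a round steel bar 14 mm thick, parallel to the hinge axis, standing out from the arm's tip toward cup_stand -y: bare from 8 to 66 mm off the arm's middle plane, then an end disc 19 mm across. Point on the bar's axis, 45 mm off that plane, 165 mm from the hinge axis, level with it when closed. The bar may turn in the grip; a grip of 5 to 15 N is enough
- hold_arm (a joint): angle of the hold-down arm (steel bar 16 wide, 12 mm thick; counterweight disc behind the hinge). 0 = closed, level, over the seat; grows as the handle is lifted up and over; pi/2 = upright, then it leans back. Below its balance point (differs, 0.6 to 1.2 rad) it falls shut, above it falls open, undamped; under 2 N at the handle. Stop somewhere in 1.58 to 2.15 rad. Keep it under 1.5 rad/s
- seat (a point): centre of the floor of the round cup seat, 19 mm above the worktop, axes as cup_stand; a ring 48 mm across inside, 57 mm outside, its rim 9 mm above this floor. The closed arm's press pad is 61 mm above the floor, so a cup cannot go in then
- cup_b: closed specimen cup, upright, loose, 25 to 60 g, 62 mm high: body 42 mm across at the foot, 46 mm under the lid; screw lid 52 mm across, from 46 to 62 mm height; origin at the centre of its underside, z up
- dropper: small reagent dropper bottle standing loose near the work, 25 mm across, 71 mm high; origin at the centre of its underside; bystander
- cassette: flat white test cassette lying loose, 50 x 78 x 5 mm; origin at the centre of its underside; bystander
- marker: marker pen lying loose, 135 mm long, 17 mm thick; origin at the centre of its underside; bystander
Things that resemble listed ones, but are neither listed nor needed, are in the scene too. Leave any green or purple look-alike of the cup_b alone.

How it is judged:
By the outcome, as a careful person would: the job done as asked, in the order asked, and still so for the second after the job is handed in, with the robot touching nothing.
It also fails if it takes over 70 s, if anything falls off the work surface, if the arm or the gripper's body presses on something with over 40 N, if the wrist force passes 120 N, or if a joint passes its speed limit or range.

## Working session

There is one attempt and no reset: what is moved stays moved. The work goes in short steps, Python scripts to look and compute and a shell command to move; the robot and the scene stay as the last step left them, time stands still between calls to the robot, and variables do not carry over. Pictures are saved under pics/ and viewed, and the job is handed in when it is done.

```bash
ls; mkdir -p pics
python3 - <<'E'
from station import get_state,get_image
import cv2
print(get_state())
for n in ("scene","top","wrist"):
    d=get_image(n); cv2.imwrite(f"pics/a_{n}.png",d["color"]); print(n,d["intrinsics"],d["k1"],d["world_from_camera"])
E
```

```text
pics
{'t': 0.0, 'joint_pos': array([ 9.84900304e-01,  2.21239960e-01,  1.52762813e+00,  8.68469601e-06,
        1.39466895e+00, -1.26109106e-01]), 'qd': array([ 0.00189372,  0.00092292, -0.0002661 ,  0.00038548,  0.00063876,
       -0.00115364]), 'joint_torque': array([-5.80211054e-04, -4.94600594e+01, -3.87388980e+01,  6.98880991e-02,
        5.68570581e-02, -1.32465502e-04]), 'eef_pos': array([277.00852962, 559.56826361, 221.41966858]), 'orientation': array([-3.13966479e+00, -2.53033997e-04,  2.68180396e+00]), 'wrist_force': array([ 0.28935913, -0.05110969, -0.09167297]), 'wrist_torque': array([ 0.01613995,  0.01404514, -0.03680704]), 'opening': 87.0211098907457}
scene [[568.85923372   0.         328.06019819]
 [  0.         568.85923372 235.98467678]
 [  0.           0.           1.        ]] -0.017251201727514067 [[ 6.27878584e-01 -6.08275413e-01  4.85561021e-01 -3.00250847e+01]
 [-7.78132611e-01 -4.77227041e-01  4.08367471e-01 -4.80266949e+02]
 [-1.66770425e-02 -6.34236055e-01 -7.72959574e-01  1.02449002e+03]
 [ 0.00000000e+00  0.00000000e+00  0.00000000e+00  1.00000000e+00]]
top [[462.63646802   0.         307.66772234]
 [  0.         462.63646802 246.9668202 ]
 [  0.           0.           1.        ]] -0.07956845243421364 [[ 2.88834663e-02 -9.87180095e-01  1.56975177e-01  3.51982017e+02]
 [-9.99479290e-01 -3.07819236e-02 -9.67589816e-03  1.10827618e+01]
 [ 1.43838520e-02 -1.56613965e-01 -9.87555148e-01  1.14855159e+03]
 [ 0.00000000e+00  0.00000000e+00  0.00000000e+00  1.00000000e+00]]
wrist [[425.47780374   0.         316.12806782]
 [  0.         425.47780374 236.83759033]
 [  0.           0.           1.        ]] -0.08058346102435564 [[ 4.44352769e-01  8.59003453e-01  2.54290550e-01  2.07201583e+02]
 [ 8.95851046e-01 -4.25684504e-01 -1.27450408e-01  5.94413062e+02]
 [-1.23279378e-03  2.84439397e-01 -9.58693230e-01  3.83075928e+02]
 [ 0.00000000e+00  0.00000000e+00  0.00000000e+00  1.00000000e+00]]
```

View pics/a_scene.png

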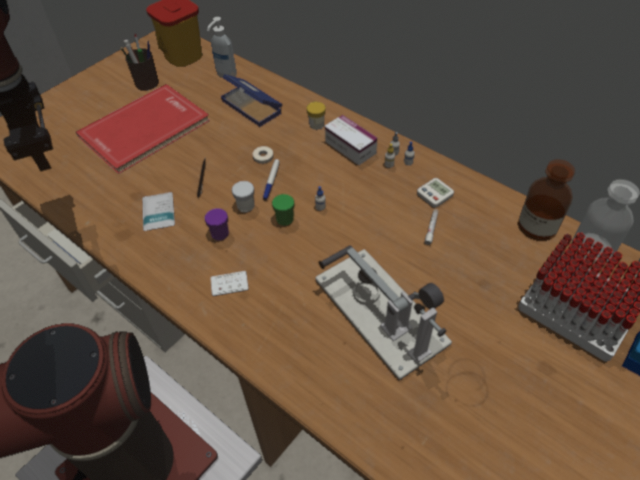

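View pics/a_top.png

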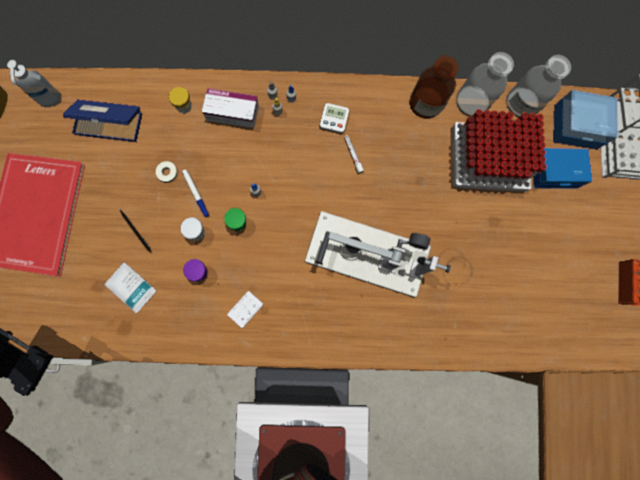

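View pics/a_wrist.png

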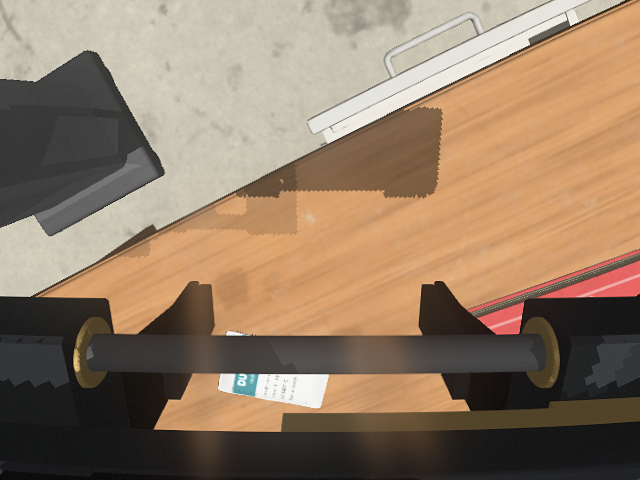

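```bash
cat > h.py <<'E'
import numpy as np,cv2
from station import get_state,get_image
np.set_printoptions(suppress=True,precision=3)
def und(d,uv):
    K=d["intrinsics"];p=np.array([(uv[0]-K[0,2])/K[0,0],(uv[1]-K[1,2])/K[1,1]]);s=p.copy()
    for _ in range(20): s=p/(1+d["k1"]*(s@s))
    return s
def ray(d,uv):
    T=d["world_from_camera"];s=und(d,uv);return T[:3,3],T[:3,:3]@np.array([s[0],s[1],1.])
def px2z(d,uv,z):
    o,r=ray(d,uv);return o+r*(z-o[2])/r[2]
def proj(d,P):
    P=np.atleast_2d(P).astype(float);T=d["world_from_camera"];c=(P-T[:3,3])@T[:3,:3];s=c[:,:2]/c[:,2:]
    s=s*(1+d["k1"]*(s**2).sum(1,keepdims=True));K=d["intrinsics"];return s*[K[0,0],K[1,1]]+K[:2,2]
def tri(pairs):
    A=np.zeros((3,3));b=np.zeros(3)
    for d,uv in pairs:
        o,r=ray(d,uv);r=r/np.linalg.norm(r);M=np.eye(3)-np.outer(r,r);A+=M;b+=M@o
    return np.linalg.solve(A,b)
def crop(d,x0,y0,x1,y1,f,name):
    im=cv2.resize(d["color"][y0:y1,x0:x1],None,fx=f,fy=f,interpolation=cv2.INTER_CUBIC);cv2.imwrite(name,im)
E
python3 - <<'E'
from h import *
import pickle
S=get_image("scene");T=get_image("top");pickle.dump((S,T),open("a.pkl","wb"))
crop(S,300,230,460,380,5,"pics/b_s.png");crop(T,295,205,455,305,5,"pics/b_t.png")
crop(S,190,90,340,250,3.6,"pics/b_sc.png");crop(T,150,80,270,290,2.8,"pics/b_tc.png")
E
```

```text
(no output)
```

View pics/b_s.png

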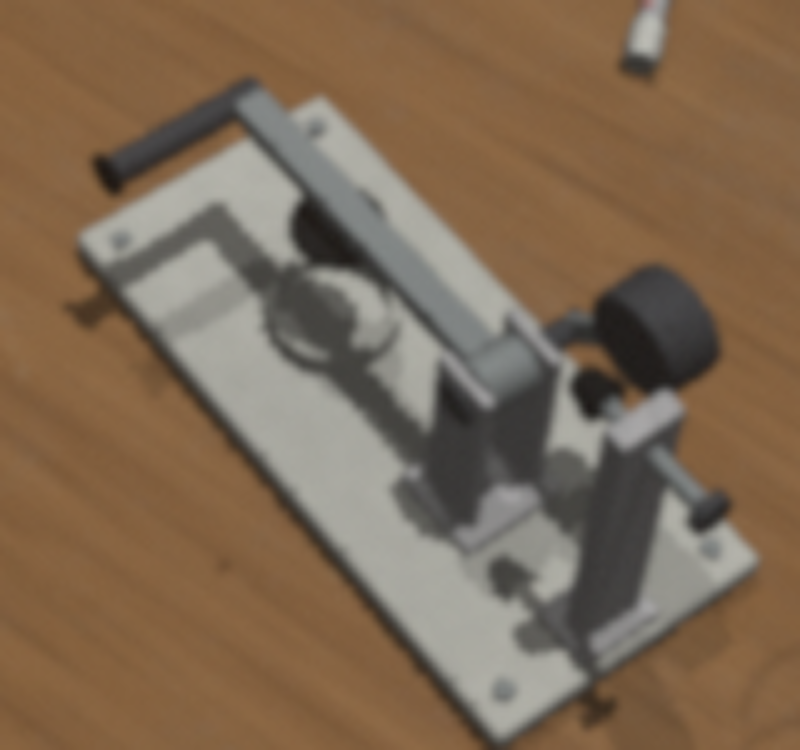

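View pics/b_t.png

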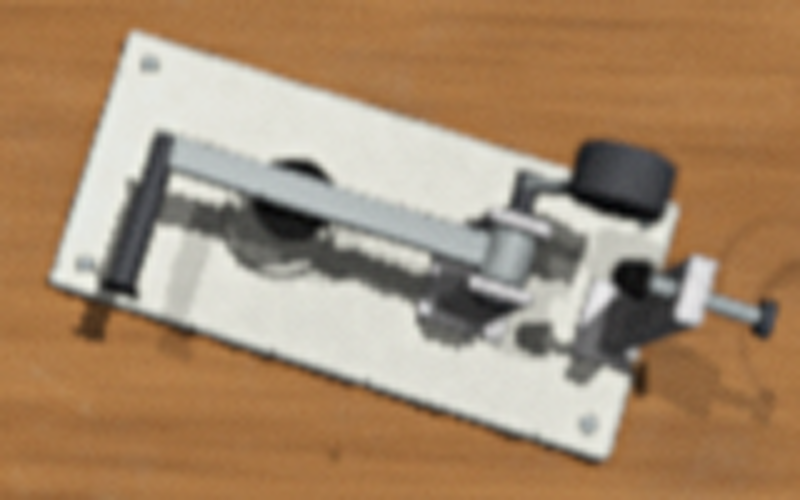

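View pics/b_sc.png

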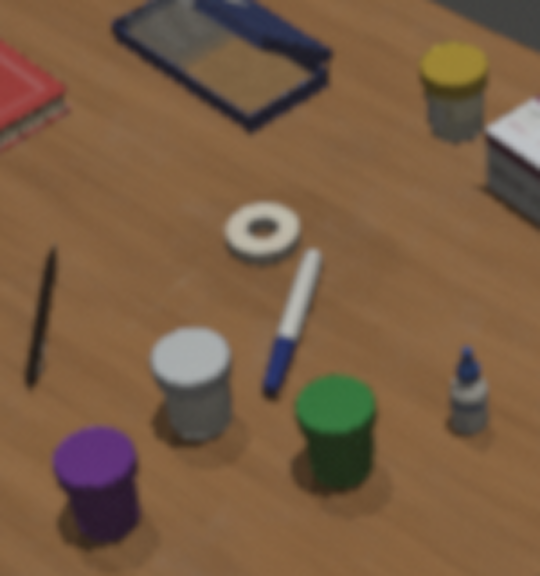

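View pics/b_tc.png

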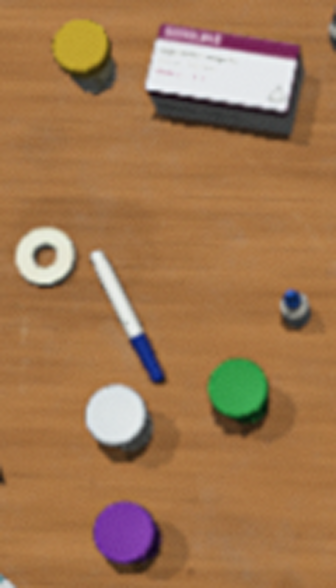

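```bash
cat > stand.py <<'E'
from h import *
import pickle
from scipy.optimize import least_squares
S,T=pickle.load(open("a.pkl","rb"))
f=lambda x,y,x0,y0,k:((x+.5)/k-.5+x0,(y+.5)/k-.5+y0)
ts=lambda p:f(*p,295,205,5); ss=lambda p:f(*p,300,230,5)
# stand-frame features: corners (plate top), handle end disc centre, bar tip; 
C=[(-125,70),(-125,-65),(165,-65),(165,70)]
tp=[(131,31),(50,283),(607,462),(678,205)]; sp=[(320,97),(80,240),(497,745),(758,562)]
def W(p,q): 
    c,s=np.cos(p[2]),np.sin(p[2]);q=np.asarray(q,float);return np.array([p[0]+c*q[0]-s*q[1],p[1]+s*q[0]+c*q[1],q[2]])
def res(p,who):
    r=[]
    for i,c in enumerate(C):
        w=W(p,(c[0],c[1],p[3]))
        if 't' in who: r.append(proj(T,w)[0]-ts(tp[i]))
        if 's' in who: r.append(proj(S,w)[0]-ss(sp[i]))
    return np.concatenate(r)
if __name__=="__main__":
  for who in('t','s','ts'):
    g=[350,-150,-1.8,18]
    if who!='ts':
        o=least_squares(lambda p:res([*p,18],who),g[:3]);p=[*o.x,18]
    else: o=least_squares(lambda p:res(p,who),g);p=o.x
    print(who,np.array(p),"res",np.abs(o.fun).max())
    h=W(p,(75-165,-45,100));print(" handle",h, proj(T,h),proj(S,h),"seat",W(p,(-25,0,19)),"hinge",W(p,(75,0,100)), W(p,(-90,-70,100)))
  print("handle disc tri",tri([(T,ts((120,290))),(S,ss((108,172)))]),"handle root",tri([(T,ts((163,140))),(S,ss((248,88)))]))
  u=lambda p:f(*p,150,80,2.8); v=lambda p:f(*p,190,90,3.6)
  for n,a,b in(("white",(117,415),(192,357)),("green",(238,389),(336,404)),("purple",(126,532),(96,458)),("yellow",(81,47),(455,68))):
    print(n,u(a),tri([(T,u(a)),(S,v(b))]),px2z(T,u(a),62),px2z(S,v(b),62))
  for n,a,b in (("white foot s",(170,415),(232,418)),("lid s",(152,359),(231,359)),("yel lid",(420,70),(488,70))):
    A,B=px2z(S,v(a),62 if 'lid' in n else 15),px2z(S,v(b),62 if 'lid' in n else 15);print(n,np.linalg.norm(A-B))
E
python3 stand.py
```

```text
t [ 523.427 -129.886   -1.852   18.   ] res 0.7086594710096392
 handle [505.207 -30.926 100.   ] [[321.341 253.186]] [[328.96  258.748]] seat [ 530.374 -105.87    19.   ] hinge [ 502.587 -201.932  100.   ] [481.191 -23.979 100.   ]
s [ 521.439 -134.801   -1.857   18.   ] res 1.5671873637593308
 handle [503.717 -35.751 100.   ] [[323.43  253.894]] [[330.35  260.381]] seat [ 528.506 -110.821   19.   ] hinge [ 500.236 -206.742  100.   ] [479.737 -28.684 100.   ]
ts [ 525.764 -131.715   -1.854    8.143] res 1.3167085102696774
 handle [507.745 -32.719 100.   ] [[322.149 252.115]] [[330.427 258.4  ]] seat [ 532.759 -107.714   19.   ] hinge [ 504.778 -203.719  100.   ] [483.743 -25.724 100.   ]
handle disc tri [484.332 -26.008  99.589] handle root [554.572 -43.911  98.518]
white (191.46428571428572, 227.89285714285714) [564.101 280.437  58.053] [562.293 280.278  62.   ] [562.714 276.514  62.   ]
green (234.67857142857144, 218.60714285714286) [590.161 177.058  58.99 ] [588.158 177.648  62.   ] [589.624 174.025  62.   ]
purple (194.67857142857144, 269.67857142857144) [463.263 266.058  58.075] [462.05 265.78  62.  ] [462.046 262.353  62.   ]
yellow (178.60714285714286, 96.46428571428572) [907.304 340.916  52.143] [900.922 338.906  62.   ] [899.331 331.803  62.   ]
white foot s 42.084250698302824
lid s 51.94351596877467
yel lid 50.74274228525614
```

Candidates for cup_b, by pixel in the top picture:
- White lid at (191,228): lid about 52 mm, foot about 42 mm, about 62 mm high. This matches the description.
- Green at (235,219): to be left alone.
- Purple at (195,270): to be left alone.
- Yellow-lid jar at (179,96): squat, and its shape doesn't match.

The crop confirms the white one. In the top crop the arm is closed, with the handle bar running from (163,140) to (120,290) and the stop tip at (632,278).

I'll now move above the handle.

```bash
python3 -m creep '[[[1,0,0,0,-0.177],[1,-3.5,-4.6,0,0],[1,-3.5,-4.6,0,0],[1,-3.5,-4.6,0,0],[1,-3.5,-4.6,0,0],[1,-3.5,-4.6,0,0],[1,-3.5,-4.6,0,0],[1,-3.5,-4.6,0,0]]]' 10
python3 - <<'E'
from stand import *
print("stop tip", tri([(T,ts((632,278))),(S,ss((597,392)))]))
tip=px2z(T,ts((630,278)),150);tip2=px2z(S,ss((594,388)),150);print(tip,tip2)
E
```

```text
t: 1.25
eef_pos: [427.6, 175.7, 221.2]
orientation: [-3.141, 0.001, 2.873]
wrist_force: [0.4, 0.4, 0.7]
opening: 87.1
stop tip [ 490.751 -250.173  146.325]
[ 489.043 -247.24   150.   ] [ 490.681 -250.238  150.   ]
```

```bash
python3 -m creep '[[[1,-3.3,-4.4,0,0.014],[1,-3.3,-4.4,0,0],[1,-3.3,-4.4,0.5,0],[1,-2.5,-3.4,0.5,0],[1,-0.8,-1,0,0],[1,0,0,0,0],[1,0,0,0,0],[1,0,0,0,0]]]'
python3 - <<'E'
from h import *
d=get_image("wrist");s=get_state();print(s["eef_pos"],s["orientation"],s["wrist_force"])
cv2.imwrite("pics/c_w.png",d["color"])
import pickle;pickle.dump(d,open("c.pkl","wb"))
E
```

```text
t: 2.25
eef_pos: [507.8, -37.8, 212.5]
orientation: [3.14, 0.004, 2.855]
wrist_force: [-0.2, -0.3, -0.2]
opening: 87.2
[507.783 -37.721 212.481] [3.14  0.004 2.855] [ 0.568  0.186 -0.236]
```

View pics/c_w.png

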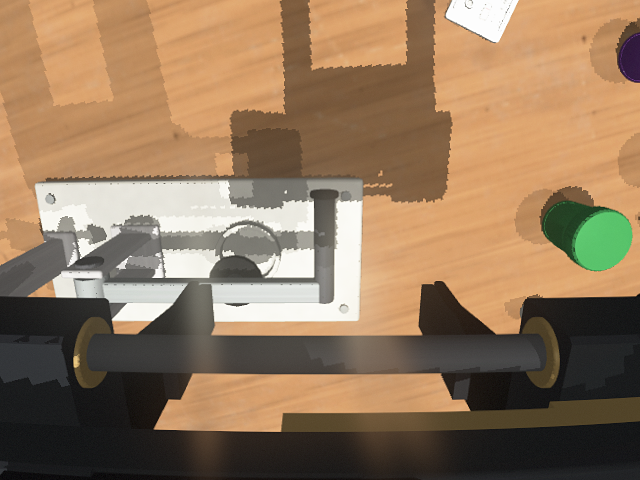

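Run:
```python
from stand import *
d=pickle.load(open("c.pkl","rb"))
print("disc",px2z(d,(324,195),100),"tri w/ T",tri([(d,(324,195)),(T,ts((120,290)))]),tri([(d,(324,195)),(S,ss((108,172)))]),tri([(d,(324,195)),(S,ss((108,172))),(T,ts((120,290)))]))
A,B=px2z(d,(325,205),100),px2z(d,(326,275),100);print("bar pts",A,B,"dir",np.arctan2(*(B-A)[1::-1]))
wp={(-125,-65):(361,181),(-125,70):(360,320),(165,-65):(37,184)}
for z in(16,18,19):
  def rw(p): return np.concatenate([proj(d,W(p,(*k,z)))[0]-v for k,v in wp.items()])
  o=least_squares(rw,[525,-132,-1.85]);print(z,o.x,np.abs(o.fun).max(),"handle",W(o.x,(-90,-45,100)),"seat",W(o.x,(-25,0,19)))
  o=least_squares(lambda p:np.concatenate([rw(p),res([*p,z],'ts')]),[525,-132,-1.85]);print(' all',o.x,np.abs(o.fun).max(),"handle",W(o.x,(-90,-45,100)),"seat",W(o.x,(-25,0,19)),"tip",[W((0,0,-o.x[2]),[*(t[:2]-o.x[:2]),150]) for t in (px2z(T,ts((632,278)),150),px2z(S,ss((597,392)),150))])
```

```text
disc [485.506 -25.68  100.   ] tri w/ T [479.318 -24.321 131.739] [486.066 -25.867  98.025] [484.909 -25.817  99.079]
bar pts [492.105 -26.91  100.   ] [539.756 -39.967 100.   ] dir -0.2674553977066561
16 [ 526.654 -130.309   -1.849] 4.383493113088093 handle [508.141 -31.404 100.   ] seat [ 533.529 -106.273   19.   ]
 all [ 525.659 -130.911   -1.853] 5.316615610182396 handle [507.477 -31.944 100.   ] seat [ 532.615 -106.898   19.   ] tip [array([122.77 ,  -2.529, 150.   ]), array([126.259,  -0.623, 150.   ])]
18 [ 526.314 -129.926   -1.849] 5.59326177290319 handle [507.762 -31.028 100.   ] seat [ 533.18  -105.887   19.   ]
 all [ 525.24  -130.692   -1.853] 6.716912778886183 handle [507.049 -31.727 100.   ] seat [ 532.194 -106.679   19.   ] tip [array([122.863,  -2.078, 150.   ]), array([126.352,  -0.172, 150.   ])]
19 [ 526.145 -129.734   -1.849] 6.203067556693327 handle [507.572 -30.84  100.   ] seat [ 533.006 -105.694   19.   ]
 all [ 525.031 -130.583   -1.853] 7.421765778830945 handle [506.836 -31.618 100.   ] seat [ 531.984 -106.569   19.   ] tip [array([122.91 ,  -1.853, 150.   ]), array([126.399,   0.053, 150.   ])]
```

```bash
python3 -m creep '[[[1,0.15,0.6,2,0],[1,0,0,3,0],[1,0,0,3,0],[1,0,0,3,0],[1,0,0,2,0],[1,0,0,0,0],[1,0,0,0,0],[1,0,0,0,0]]]' 10
python3 - <<'E'
from h import *
s=get_state();print(s["eef_pos"],s["orientation"],s["wrist_force"])
d=get_image("scene");crop(d,290,180,450,330,5,"pics/d_s.png");d=get_image("wrist");cv2.imwrite("pics/d_w.png",d["color"])
E
```

```text
t: 3.3
eef_pos: [510.7, -25.5, 83.3]
orientation: [3.138, 0.011, 2.864]
wrist_force: [0.5, -0.0, 0.7]
opening: 87.2
[510.746 -25.509  83.308] [3.138 0.011 2.864] [ 0.499 -0.003  0.703]
```

View pics/d_s.png

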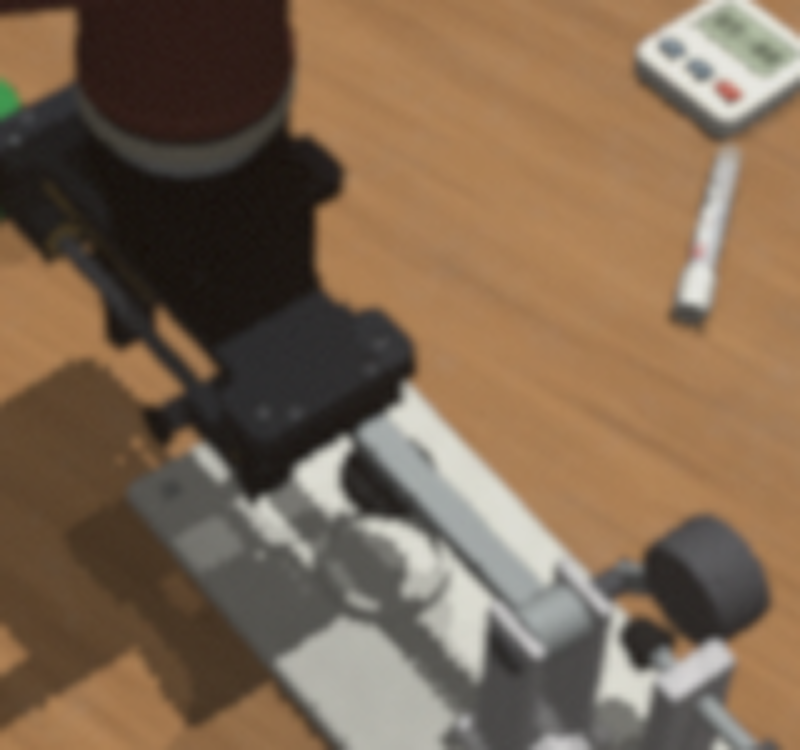

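View pics/d_w.png

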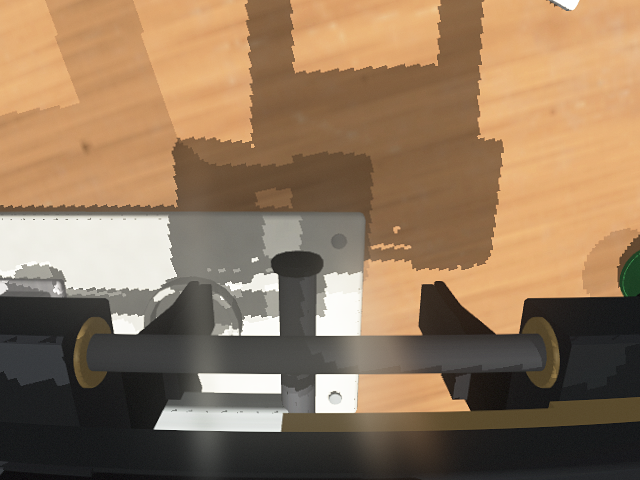

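```bash
python3 -m creep '[[[1,0.1,-0.6,0.25,0],[0.7,0,-0.1,0,0],[0.4,0,0,0,0],[0.1,0,0,0,0],[0,0,0,0,0],[0,0,0,0,0],[0,0,0,0,0],[0,0,0,0,0]]]' 10
python3 - <<'E'
from h import *
s=get_state();print(s["eef_pos"],s["orientation"],s["wrist_force"],s["wrist_torque"],s["opening"])
d=get_image("wrist");cv2.imwrite("pics/e_w.png",d["color"])
E
```

```text
t: 4.4
eef_pos: [508.5, -33.0, 81.6]
orientation: [3.138, 0.013, 2.864]
wrist_force: [0.5, 0.5, -0.3]
opening: 24.9
[508.466 -32.959  81.614] [3.138 0.013 2.864] [ 0.534  0.539 -0.252] [0.017 0.01  0.016] 24.92643357836813
```

View pics/e_w.png

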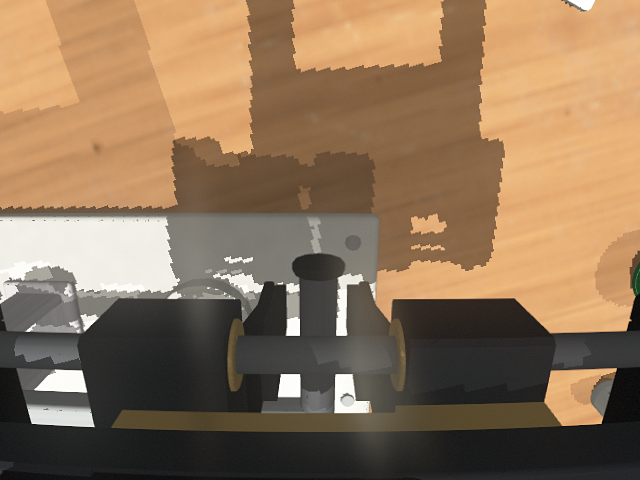

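```bash
python3 -m creep '[[[0,0,0,0,0],[0,0,0,0,0],[0,0,0,0,0],[0,0,0,0,0],[0,0,0,-0.3,0],[0,0,0,-0.8,0],[0,0,-0.05,-1.0,0],[0,0,-0.1,-1.2,0]]]' 10
python3 - <<'E'
from h import *
s=get_state();print(s["eef_pos"],s["orientation"],s["wrist_force"],s["wrist_torque"],s["opening"])
E
```

```text
t: 5.45
eef_pos: [507.4, -35.8, 116.1]
orientation: [3.141, 0.013, 2.864]
wrist_force: [0.1, -9.2, -2.4]
opening: 13.4
[507.433 -35.751 116.098] [3.141 0.013 2.864] [ 0.114 -9.246 -2.406] [-1.312  0.004 -0.056] 13.397565184636834
```

```bash
cat > arc.py <<'E'
from h import *
import sys
H=np.array([54.8,81.0]);u=np.array([-0.274,-0.962])
def cur():
    s=get_state();e=s["eef_pos"];a=e[:2]@u-H[0];b=e[2]-H[1]
    th=np.arctan2(b,-a);R=np.hypot(a,b);f=s["wrist_force"];fs=f[:2]@u
    # tangential (opening dir) = (sin,cos); radial out = (-cos, sin)
    print("t",s["t"],"th",round(th,3),"R",round(R,1),"side",e[:2]@[0.962,-0.274],"Ftan",fs*np.sin(th)+f[2]*np.cos(th),"Frad",-fs*np.cos(th)+f[2]*np.sin(th),"F",f,"open",round(s["opening"],1),"yaw",s["orientation"][2])
    return th,R
if __name__=="__main__":
    th,R=cur();n=8;dt=float(sys.argv[1])
    p=lambda t,r:np.array([-r*np.cos(t),r*np.sin(t)])
    for i in range(n):
        d=p(th+dt*(i+1),165)-p(th+dt*i,R if i==0 else 165);print("y %.2f z %.2f"%(-d[0]/10,-d[1]/10))
E
python3 arc.py 0.09
```

```text
t 5.45 th 0.217 R 163.3 side 497.9463934405324 Ftan -0.44380435733494594 Frad -9.173343354670388 F [ 0.114 -9.246 -2.406] open 13.4 yaw 2.863724704273576
y -0.21 z -1.47
y -0.51 z -1.39
y -0.63 z -1.34
y -0.75 z -1.28
y -0.86 z -1.21
y -0.97 z -1.12
y -1.07 z -1.03
y -1.16 z -0.93
```

```bash
sed -i 's/54.8,81.0/57.4,81.0/' arc.py; python3 arc.py 0.09
```

```text
t 5.45 th 0.213 R 165.8 side 497.9463934405324 Ftan -0.4747271114995604 Frad -9.171795068571482 F [ 0.114 -9.246 -2.406] open 13.4 yaw 2.863724704273576
y -0.46 z -1.42
y -0.51 z -1.40
y -0.63 z -1.34
y -0.75 z -1.28
y -0.86 z -1.21
y -0.97 z -1.13
y -1.06 z -1.04
y -1.15 z -0.94
```

```bash
python3 -m creep '[[[0,0,-0.46,-1.42,0],[0,0,-0.51,-1.4,0],[0,0,-0.63,-1.34,0],[0,0,-0.75,-1.28,0],[0,0,-0.86,-1.21,0],[0,0,-0.97,-1.13,0],[0,0,-1.06,-1.04,0],[0,0,-1.15,-0.94,0]]]' 10; python3 arc.py 0.08
```

```text
t: 6.45
eef_pos: [487.9, -101.9, 221.5]
orientation: [-3.141, 0.017, 2.864]
wrist_force: [4.0, -4.7, -5.3]
opening: 13.5
t 6.45 th 0.986 R 168.5 side 497.2975810164101 Ftan -0.1270919582395753 Frad -6.328546853587069 F [ 3.973 -4.653 -5.347] open 13.5 yaw 2.863607181160691
y -1.32 z -0.39
y -1.18 z -0.59
y -1.22 z -0.50
y -1.26 z -0.40
y -1.29 z -0.29
y -1.31 z -0.19
y -1.32 z -0.09
y -1.32 z 0.02
```

```bash
sed -i 's/57.4,81.0/58.0,82.5/' arc.py; python3 arc.py 0.075
```

```text
t 6.45 th 0.978 R 167.6 side 497.2975810164101 Ftan -0.1772465975791202 Frad -6.327340775360735 F [ 3.973 -4.653 -5.347] open 13.5 yaw 2.863607181160691
y -1.20 z -0.44
y -1.10 z -0.57
y -1.14 z -0.49
y -1.17 z -0.40
y -1.20 z -0.31
y -1.22 z -0.22
y -1.23 z -0.13
y -1.24 z -0.04
```

```bash
python3 -m creep '[[[0,0,-1.2,-0.44,0],[0,0,-1.1,-0.57,0],[0,0,-1.14,-0.49,0],[0,0,-1.17,-0.4,0],[0,0,-1.1,-0.28,0],[0,0,-0.8,-0.15,0],[0,0,-0.4,-0.05,0],[0,0,0,0,0]]]' 10; python3 arc.py 0.03
python3 - <<'E'
from h import *
d=get_image("scene");crop(d,350,130,510,280,5,"pics/f_s.png");d=get_image("top");crop(d,340,180,500,300,5,"pics/f_t.png")
E
```

```text
t: 7.45
eef_pos: [467.2, -171.8, 248.6]
orientation: [3.137, 0.017, 2.863]
wrist_force: [1.0, -0.4, 1.3]
opening: 13.5
t 7.45 th 1.447 R 167.4 side 496.53421373534223 Ftan 0.23760082895173196 Frad 1.2495398086031093 F [ 0.951 -0.355  1.269] open 13.5 yaw 2.862651025870508
y -0.52 z 0.19
y -0.49 z -0.04
y -0.49 z -0.02
y -0.49 z -0.01
y -0.49 z 0.01
y -0.49 z 0.02
y -0.49 z 0.04
y -0.49 z 0.05
```

View pics/f_s.png

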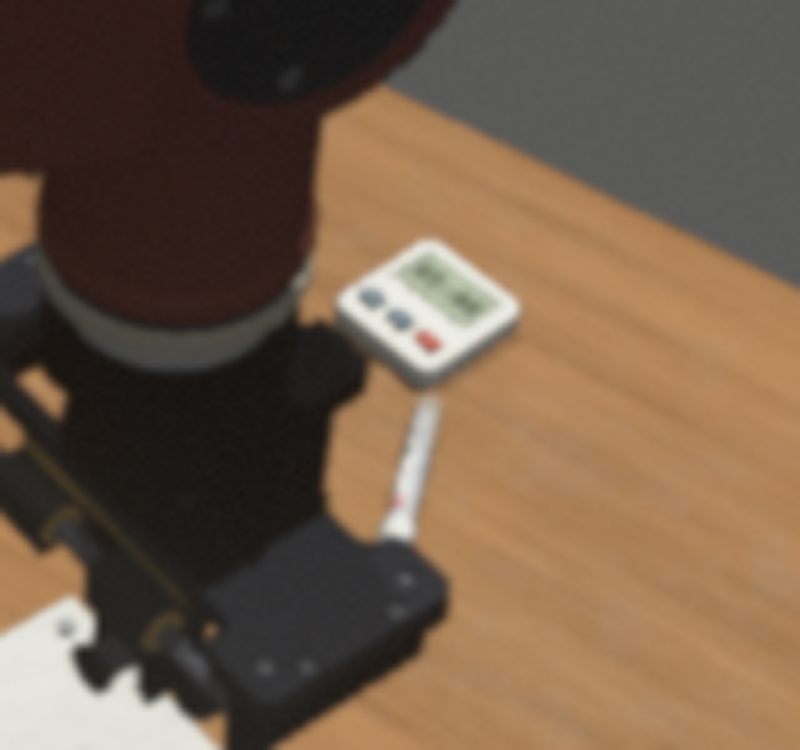

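View pics/f_t.png

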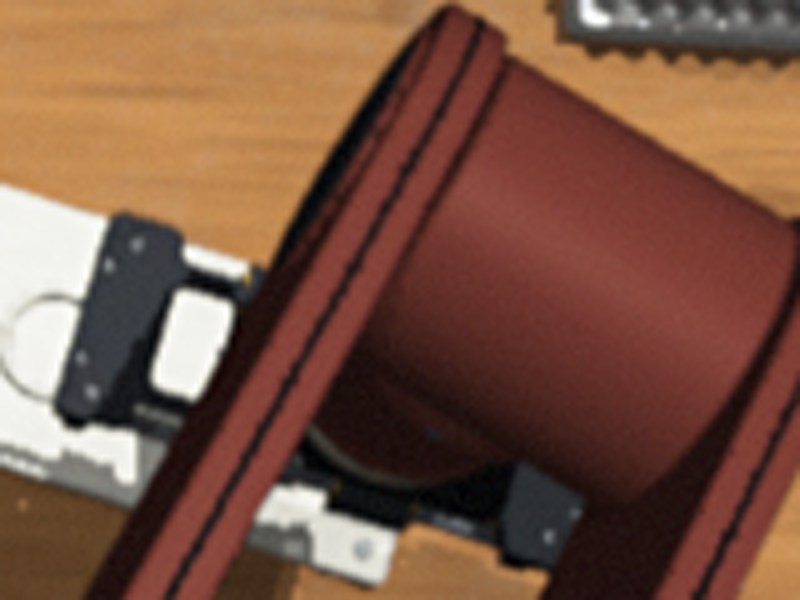

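```bash
sed -i 's/58.0,82.5/58.0,84.8/' arc.py; python3 arc.py 0.03
python3 - <<'E'
import numpy as np
print(np.pi-np.arctan2(50,np.array([38,41,44,47]))-np.arcsin(6/np.hypot(50,np.array([38,41,44,47]))))
E
python3 -m creep '[[[0,0,-0.5,-0.06,0],[0,0,-0.5,-0.05,0],[0,0,-0.5,-0.03,0],[0,0,-0.3,0,0],[0,0,-0.2,0,0],[0,0,-0.2,0,0],[0,0,-0.2,0,0],[0,0,-0.2,0,0]]]' 10; python3 arc.py 0.012
```

```text
t 7.55 th 1.443 R 165.1 side 496.52034392223516 Ftan 0.010190639317403188 Frad 1.3588148100948247 F [ 0.804 -0.059  1.349] open 13.6 yaw 2.8630746491562276
y -0.49 z -0.04
y -0.49 z -0.04
y -0.49 z -0.03
y -0.49 z -0.01
y -0.49 z 0.00
y -0.49 z 0.02
y -0.49 z 0.03
y -0.49 z 0.05
[2.12498137 2.16468816 2.20224326 2.2377294 ]
t: 8.55
eef_pos: [459.6, -197.3, 249.3]
orientation: [3.137, 0.016, 2.864]
wrist_force: [0.8, -0.4, -0.9]
opening: 13.4
t 8.55 th 1.606 R 164.6 side 496.1754869679883 Ftan 0.20013945751479853 Frad -0.8774763899429449 F [ 0.774 -0.396 -0.884] open 13.4 yaw 2.864262543741794
y -0.20 z -0.03
y -0.20 z 0.01
y -0.20 z 0.01
y -0.20 z 0.02
y -0.20 z 0.02
y -0.20 z 0.02
y -0.20 z 0.02
y -0.20 z 0.02
```

```bash
python3 -m creep '[[[0,0,-0.25,0.01,0],[0,0,-0.25,0.02,0],[0,0,-0.25,0.02,0],[0,0,-0.25,0.03,0],[0,0,-0.25,0.03,0],[0,0,-0.25,0.03,0],[0,0,-0.25,0.04,0],[0,0,-0.25,0.04,0]]]' 10; python3 arc.py 0.015
```

```text
t: 9.55
eef_pos: [453.5, -217.7, 246.6]
orientation: [3.137, 0.015, 2.864]
wrist_force: [-0.5, -0.2, -1.9]
opening: 13.6
t 9.55 th 1.737 R 164.0 side 495.9117993381589 Ftan 0.6571264014336285 Frad -1.8098637891633769 F [-0.531 -0.211 -1.894] open 13.6 yaw 2.8644005298548536
y -0.26 z -0.05
y -0.24 z 0.05
y -0.24 z 0.05
y -0.24 z 0.05
y -0.24 z 0.06
y -0.24 z 0.06
y -0.24 z 0.06
y -0.24 z 0.07
```

Run:
```python
from h import *
d=get_image("wrist");cv2.imwrite("pics/g_w.png",d["color"])
```

```text
(no output)
```

View pics/g_w.png

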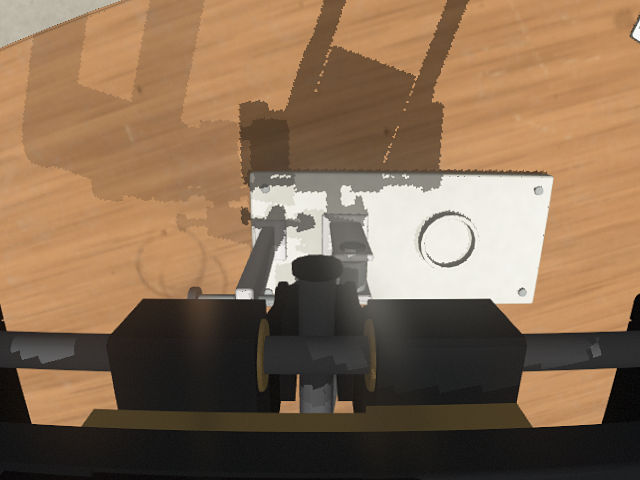

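```bash
python3 -m creep '[[[0,0,-0.2,0.04,0],[0,0,-0.2,0.04,0],[0,0,-0.2,0.04,0],[0,0,-0.2,0.05,0],[0,0,-0.2,0.05,0],[0,0,-0.2,0.05,0],[0,0,-0.2,0.05,0],[0,0,-0.2,0.06,0]]]' 10; python3 arc.py 0.012
```

```text
t: 10.6
eef_pos: [448.6, -234.2, 242.2]
orientation: [3.137, 0.015, 2.864]
wrist_force: [-0.7, -0.5, -0.4]
opening: 13.2
t 10.6 th 1.846 R 163.6 side 495.76799419307724 Ftan 0.7893927721943043 Frad -0.19688336341950224 F [-0.718 -0.53  -0.404] open 13.2 yaw 2.864412867700997
y -0.23 z -0.08
y -0.19 z 0.06
y -0.19 z 0.06
y -0.19 z 0.06
y -0.19 z 0.06
y -0.19 z 0.07
y -0.19 z 0.07
y -0.18 z 0.07
```

```bash
python3 -m creep '[[[0,0,-0.15,0.04,0],[0,0,-0.15,0.04,0],[0,0,-0.15,0.04,0],[0,0,-0.15,0.05,0],[0,0,-0.15,0.05,0],[0,0,-0.15,0.05,0],[0,0,-0.15,0.05,0],[0,0,-0.15,0.05,0]]]' 10; python3 arc.py 0.007
```

```text
t: 11.6
eef_pos: [445.0, -246.5, 238.1]
orientation: [3.137, 0.014, 2.864]
wrist_force: [-0.4, -1.3, -0.8]
opening: 13.6
t 11.6 th 1.928 R 163.7 side 495.64751371217847 Ftan 1.530672304297356 Frad -0.3079141167599908 F [-0.435 -1.255 -0.823] open 13.6 yaw 2.8643761783738584
y -0.15 z -0.08
y -0.11 z 0.04
y -0.11 z 0.04
y -0.11 z 0.04
y -0.11 z 0.04
y -0.11 z 0.04
y -0.11 z 0.05
y -0.11 z 0.05
```

Now I'll take 1 mm steps, feeling for the stop.

```bash
python3 -m creep '[[[0,0,-0.1,0.03,0],[0,0,-0.1,0.04,0],[0,0,-0.1,0.04,0],[0,0,-0.1,0.04,0],[0,0,-0.1,0.04,0],[0,0,-0.1,0.04,0],[0,0,-0.1,0.04,0],[0,0,-0.1,0.04,0]]]' 10; python3 arc.py 0.007
```

```text
t: 12.6
eef_pos: [442.6, -254.7, 234.7]
orientation: [3.137, 0.014, 2.864]
wrist_force: [-1.5, -1.0, 0.1]
opening: 13.5
t 12.6 th 1.984 R 163.7 side 495.54160055627756 Ftan 1.1801043087449599 Frad 0.6681771207433554 F [-1.522 -0.969  0.138] open 13.5 yaw 2.8643905987982197
y -0.16 z -0.07
y -0.11 z 0.05
y -0.10 z 0.05
y -0.10 z 0.05
y -0.10 z 0.05
y -0.10 z 0.05
y -0.10 z 0.05
y -0.10 z 0.05
```

```bash
python3 -m creep '[[[0,0,-0.1,0.04,0],[0,0,-0.1,0.05,0],[0,0,-0.1,0.05,0],[0,0,-0.1,0.05,0],[0,0,-0.1,0.05,0],[0,0,-0.1,0.05,0],[0,0,-0.1,0.05,0],[0,0,-0.1,0.05,0]]]' 10; python3 arc.py 0.007
```

```text
t: 13.6
eef_pos: [440.2, -262.9, 230.4]
orientation: [3.136, 0.013, 2.864]
wrist_force: [-0.3, 0.2, -0.5]
opening: 13.5
t 13.6 th 2.043 R 163.4 side 495.50421686651237 Ftan 0.16984056836827538 Frad -0.4813137180120266 F [-0.341  0.167 -0.506] open 13.5 yaw 2.864382078500228
y -0.17 z -0.09
y -0.10 z 0.05
y -0.10 z 0.05
y -0.10 z 0.05
y -0.10 z 0.06
y -0.10 z 0.06
y -0.10 z 0.06
y -0.10 z 0.06
```

```bash
python3 -m creep '[[[0,0,0,0,0],[0,0,0,0,0],[0,0,0,0,0],[0,0,-0.08,0.04,0],[0,0,-0.08,0.04,0],[0,0,-0.08,0.04,0],[0,0,-0.08,0.04,0],[0,0,-0.08,0.04,0]]]' 10; python3 arc.py 0.007
```

```text
t: 14.6
eef_pos: [439.0, -267.0, 228.2]
orientation: [3.136, 0.013, 2.864]
wrist_force: [-0.5, -0.6, -0.7]
opening: 13.4
t 14.6 th 2.072 R 163.5 side 495.44007791796565 Ftan 0.9653872595368564 Frad -0.27533608720304736 F [-0.519 -0.595 -0.705] open 13.4 yaw 2.8643815691016847
y -0.17 z -0.08
y -0.10 z 0.06
y -0.10 z 0.06
y -0.10 z 0.06
y -0.10 z 0.06
y -0.10 z 0.06
y -0.10 z 0.06
y -0.10 z 0.06
```

```bash
python3 -m creep '[[[0,0,-0.08,0.04,0],[0,0,-0.08,0.04,0],[0,0,-0.08,0.04,0],[0,0,-0.08,0.04,0],[0,0,-0.08,0.05,0],[0,0,-0.08,0.05,0],[0,0,-0.08,0.05,0],[0,0,-0.08,0.05,0]]]' 10; python3 arc.py 0.007
```

```text
t: 15.6
eef_pos: [437.4, -272.6, 224.9]
orientation: [3.134, 0.013, 2.865]
wrist_force: [-1.3, 3.9, 2.9]
opening: 13.3
t 15.6 th 2.113 R 163.5 side 495.4801901782978 Ftan -4.446753885182505 Frad 0.7615548342718279 F [-1.308  3.924  2.947] open 13.3 yaw 2.864679714982762
y -0.17 z -0.06
y -0.10 z 0.06
y -0.10 z 0.06
y -0.10 z 0.06
y -0.10 z 0.06
y -0.10 z 0.06
y -0.10 z 0.06
y -0.10 z 0.06
```

```bash
python3 -m creep '[[[0,0,0,0,0],[0,0,0,0,0],[0,0,0,0,0],[0,0,0,0,0],[0,0,-0.06,0.03,0],[0,0,-0.06,0.03,0],[0,0,0,0,0],[0,0,0,0,0]]]' 10; python3 arc.py 0.007;python3 - <<'E'
from h import *
d=get_image("wrist");cv2.imwrite("pics/i_w.png",d["color"])
E
```

```text
t: 16.6
eef_pos: [437.4, -272.5, 224.8]
orientation: [3.132, 0.013, 2.865]
wrist_force: [-1.2, 3.9, 3.0]
opening: 13.7
t 16.6 th 2.113 R 163.5 side 495.45219459315604 Ftan -4.4888444744640505 Frad 0.7852011662228051 F [-1.243  3.931  2.988] open 13.7 yaw 2.8653337708023994
y -0.18 z -0.07
y -0.10 z 0.06
y -0.10 z 0.06
y -0.10 z 0.06
y -0.10 z 0.06
y -0.10 z 0.06
y -0.10 z 0.06
y -0.10 z 0.06
```

View pics/i_w.png

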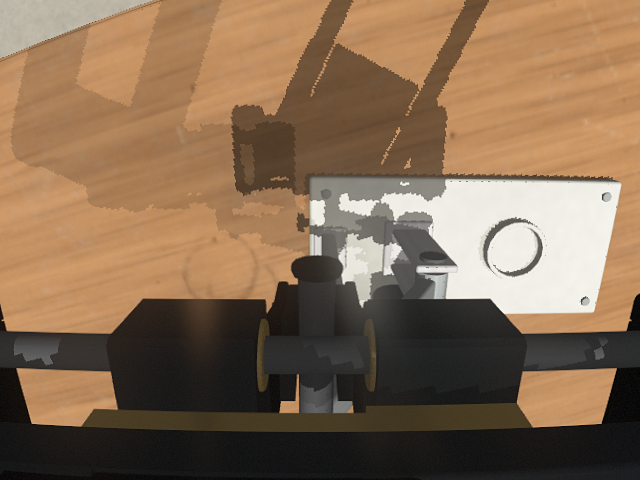

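```bash
python3 -m creep '[[[0,0,0.04,-0.02,0],[0.5,0,0,0,0],[0.5,0,0,0,0],[0.5,0,0,0,0],[0.5,0,0,0,0],[0.5,0,0,0,0],[0.5,0,0,-1,0],[0.5,0,0,-2,0]]]' 10; python3 arc.py 0.007;python3 - <<'E'
from h import *
d=get_image("wrist");cv2.imwrite("pics/j_w.png",d["color"])
E
```

```text
t: 17.65
eef_pos: [436.2, -273.6, 254.0]
orientation: [3.134, 0.011, 2.865]
wrist_force: [0.5, 0.0, 0.3]
opening: 43.5
t 17.65 th 2.039 R 189.7 side 494.61685620787256 Ftan -0.285884012900848 Frad 0.23495014705996853 F [0.533 0.003 0.339] open 43.5 yaw 2.8646217667424643
y 1.01 z 2.25
y -0.10 z 0.05
y -0.10 z 0.05
y -0.10 z 0.05
y -0.10 z 0.06
y -0.10 z 0.06
y -0.10 z 0.06
y -0.10 z 0.06
```

View pics/j_w.png

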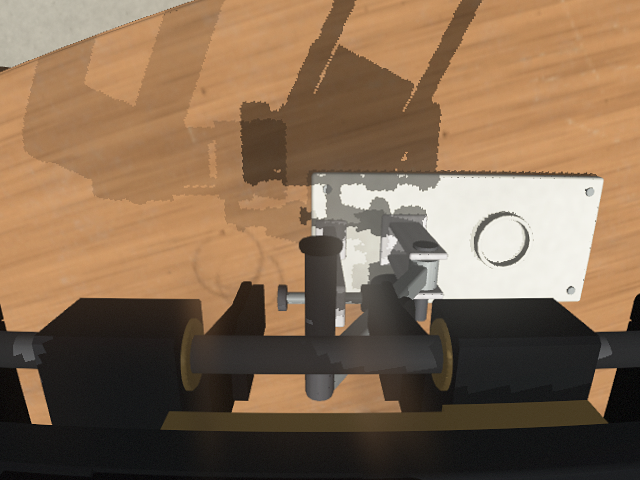

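```bash
python3 -m creep '[[[0.5,0,0,-2,0],[0.5,0,0,-3,0],[0.5,0,0,0,0],[0.5,0,0,0,0],[0.5,0,0,0,0],[0.5,0,0,0,0],[0.5,0,0,0,0],[0.5,0,0,0,0]]]' 10
python3 - <<'E'
from stand import *
u=lambda p:f(*p,150,80,2.8); v=lambda p:f(*p,190,90,3.6)
for n,a,b in(("pen white end",(97,253),(313,252)),("pen blue end",(158,380),(271,390)),("dropper",(294,312),(468,425))): print(n,px2z(T,u(a),8),px2z(S,v(b),8))
# cup foot in scene: bottom edge
print("white foot bottom-front",px2z(S,v((198,437)),0), "lid T",px2z(T,u((117,415)),62),"S",px2z(S,v((192,357)),62))
d=get_image("top");cv2.imwrite("pics/k_t.png",d["color"][150:300,150:500]) ; crop(d,150,150,470,330,2.5,"pics/k_t.png")
print(get_state()["eef_pos"])
E
```

```text
t: 18.7
eef_pos: [436.2, -274.3, 307.3]
orientation: [3.136, 0.015, 2.865]
wrist_force: [-0.2, -0.0, 0.7]
opening: 43.7
pen white end [723.855 323.18    8.   ] [725.932 323.827   8.   ]
pen blue end [606.01  258.724   8.   ] [606.757 254.381   8.   ]
dropper [673.037 138.956   8.   ] [664.647 128.146   8.   ]
white foot bottom-front [549.546 269.426   0.   ] lid T [562.293 280.278  62.   ] S [562.714 276.514  62.   ]
[ 436.216 -274.277  307.364]
```

View pics/k_t.png

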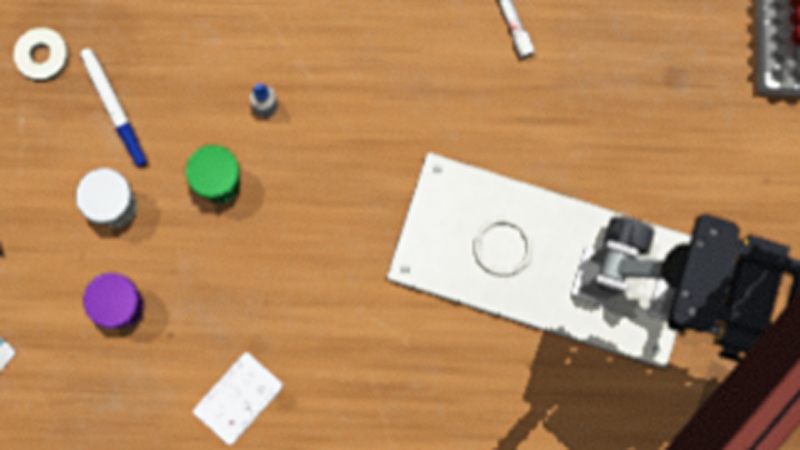

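```bash
python3 -m creep '[[[1,0.25,5.5,0,0],[1,0.25,5.5,0,0],[1,0.25,5.5,1,0],[1,0.25,5.5,2,0],[1,0.25,5.5,2,0],[1,0.25,5.5,2,0],[1,0.25,5.5,2,0],[1,0.25,5.5,2,0]]]' 10
```

```text
t: 19.75
eef_pos: [545.3, 162.5, 199.3]
orientation: [3.136, 0.024, 2.856]
wrist_force: [1.2, -1.2, 0.7]
opening: 86.9
```

Run:
```python
from h import *
s=get_state();e=s["eef_pos"];p=s["orientation"][2];d=np.array([563,278.5])-e[:2];print(e,p,"dx",d@[np.cos(p),np.sin(p)],"dy",d@[np.sin(p),-np.cos(p)])
```

```text
[545.262 162.462 199.313] 2.8557890188354675 dx 15.696231233953876 dy 116.33133784584001
```

```bash
python3 -m creep '[[[1,0.5,4.5,1,0],[1,0.5,4,1,0],[1,0.4,2.4,0.5,0],[1,0.2,0.7,0,0],[1,0,0,0,0],[1,0,0,0,0],[1,0,0,0,0],[1,0,0,0,0]]]' 10
python3 - <<'E'
from h import *
import pickle
s=get_state();e=s["eef_pos"];p=s["orientation"][2];d=np.array([563,278.5])-e[:2];print(e,s["orientation"],"dx",d@[np.cos(p),np.sin(p)],"dy",d@[np.sin(p),-np.cos(p)])
w=get_image("wrist");pickle.dump(w,open("l.pkl","wb"));cv2.imwrite("pics/l_w.png",w["color"])
th=np.linspace(0,2*np.pi,60)
im=w["color"].copy()
for r,z in((26,62),(21,0)):
    for q in proj(w,np.c_[563+r*np.cos(th),278.5+r*np.sin(th),0*th+z]): cv2.circle(im,(int(q[0]),int(q[1])),1,(0,0,255),-1)
cv2.imwrite("pics/l_w.png",im)
E
```

```text
t: 20.75
eef_pos: [562.5, 282.9, 171.6]
orientation: [3.138, 0.022, 2.859]
wrist_force: [0.3, 0.1, 0.3]
opening: 86.9
[562.548 282.902 171.646] [3.138 0.022 2.859] dx -1.6634597668878741 dy -4.100988405367571
```

View pics/l_w.png

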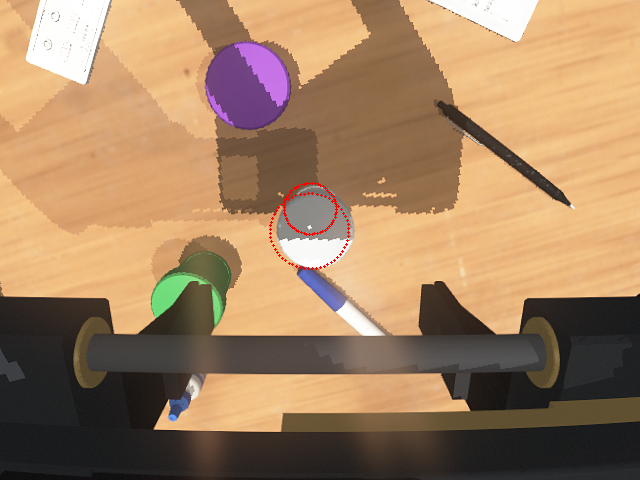

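Run:
```python
from stand import *
w=pickle.load(open("l.pkl","rb"))
c=px2z(w,(316,227.5),62);print(c)
u=lambda p:f(*p,150,80,2.8); v=lambda p:f(*p,190,90,3.6)
k=tri([(w,(316,227.5)),(T,u((117,415))),(S,v((192,357)))]);print(k)
# check where TCP axis point projects (symmetric between fingers): 
s=get_state();e=s["eef_pos"];p=s["orientation"][2]
for q in(c[:2],np.array([563,279])):
  d=q-e[:2];print("dx",d@[np.cos(p),np.sin(p)],"dy",d@[np.sin(p),-np.cos(p)])
```

```text
[561.065 283.571  62.   ]
[564.378 282.076  55.353]
dx 1.6179184761856 dy 0.2104353196835793
dx -1.515581384232868 dy -3.6392002643773216
```

```bash
python3 -m creep '[[[1,0,0,2,0],[1,0,0,2.5,0],[1,0,0,2,0],[1,0,0,0.5,0],[1,0,0,0,0],[1,0,0,0,0],[1,0,0,0,0],[1,0,0,0,0]]]' 10
python3 - <<'E'
from h import *
s=get_state();print(s["eef_pos"],s["orientation"])
w=get_image("wrist");cv2.imwrite("pics/m_w.png",w["color"])
E
```

```text
t: 21.8
eef_pos: [564.7, 282.3, 98.2]
orientation: [3.138, 0.023, 2.858]
wrist_force: [-0.2, 0.5, 0.1]
opening: 87.1
[564.748 282.305  98.152] [3.138 0.023 2.858]
```

View pics/m_w.png

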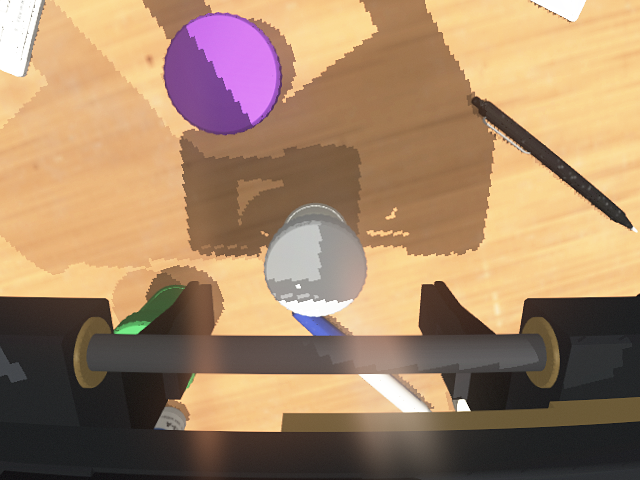

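Run:
```python
from h import *
w=get_image("wrist");s=get_state();e=s["eef_pos"];p=s["orientation"][2]
c=px2z(w,(315.5,265.5),62);d=c[:2]-e[:2];print(c,"dx",d@[np.cos(p),np.sin(p)],"dy",d@[np.sin(p),-np.cos(p)])
for r in (26,):
    th=np.linspace(0,6.28,9);print(proj(w,np.c_[c[0]+r*np.cos(th),c[1]+r*np.sin(th),0*th+62]).round())
```

```text
[561.13  283.156  62.   ] dx 3.6831699655610626 dy -0.17530817728969278
[[330. 311.]
 [361. 288.]
 [366. 252.]
 [342. 221.]
 [300. 217.]
 [269. 242.]
 [266. 279.]
 [291. 307.]
 [330. 311.]]
```

```bash
python3 -m creep '[[[1,0.3,0,1.5,0],[1,0.1,0,2,0],[1,0,0,2,0],[1,0,0,0.6,0],[1,0,0,0,0],[1,0,0,0,0],[1,0,0,0,0],[1,0,0,0,0]]]' 10
python3 - <<'E'
from h import *
s=get_state();print(s["eef_pos"],s["orientation"],s["wrist_force"])
w=get_image("wrist");cv2.imwrite("pics/n_w.png",w["color"])
E
```

```text
t: 22.9
eef_pos: [561.7, 283.1, 32.0]
orientation: [3.138, 0.022, 2.858]
wrist_force: [-0.0, 0.1, 0.2]
opening: 86.8
[561.692 283.131  32.015] [3.138 0.022 2.858] [-0.02   0.112  0.226]
```

View pics/n_w.png

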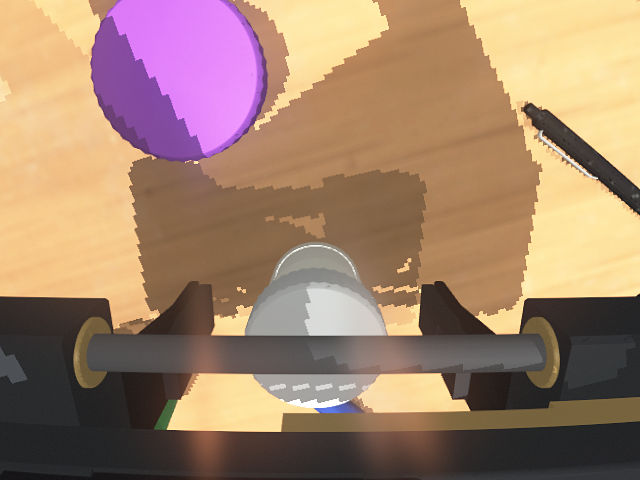

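```bash
python3 -m creep '[[[1,0,0,-0.3,0],[0,0,0,0,0],[0,0,0,0,0],[0,0,0,0,0],[0,0,0,0,0],[0,0,0,0,0],[0,0,0,0,0],[0,0,0,0,0]]]' 12
python3 -m creep '[[[0,0,0,-1,0],[0,0,0,-2,0],[0,0,0,-3,0],[0,0,0,-3,0],[0,0,0,-3,0],[0,0,0,-2,0],[0,0,0,-1,0],[0,0,0,0,0]]]' 12
python3 - <<'E'
from h import *
w=get_image("wrist");cv2.imwrite("pics/o_w.png",w["color"])
s=get_state();e=s["eef_pos"];print(e,s["orientation"],s["opening"],s["wrist_force"])
E
```

```text
t: 23.95
eef_pos: [562.1, 283.3, 36.0]
orientation: [3.137, 0.024, 2.858]
wrist_force: [0.7, 0.4, -0.2]
opening: 50.7
t: 24.95
eef_pos: [559.5, 284.3, 200.4]
orientation: [3.133, 0.029, 2.858]
wrist_force: [0.2, -0.7, -1.2]
opening: 50.7
[559.206 284.175 199.631] [3.134 0.029 2.858] 50.441028112013406 [0.812 0.454 0.193]
```

View pics/o_w.png

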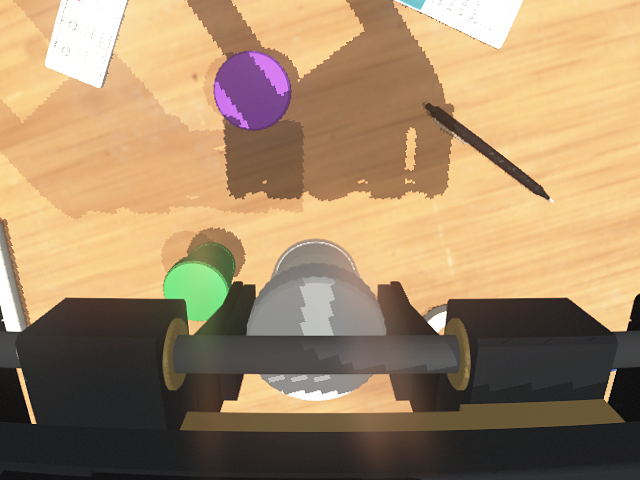

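```bash
python3 - <<'E'
from h import *
w=get_image("wrist");s=get_state();e=s["eef_pos"];p=s["orientation"][2]
for v in (328,332,336):
  c=px2z(w,(316.5,v),e[2]+26);d=c[:2]-e[:2];print(c,"dx",d@[np.cos(p),np.sin(p)],"dy",d@[np.sin(p),-np.cos(p)])
E
python3 -m creep '[[[0,-1,-2.4,0,0],[0,-2.1,-4.75,0,0],[0,-2.1,-4.75,0,0],[0,-2.1,-4.75,0,0],[0,-2.1,-4.75,0,0],[0,-2.1,-4.75,0,0],[0,-2.1,-4.75,0,0],[0,-1.5,-3.5,0,0]]]' 12
```

```text
[555.144 285.209 224.577] dx 3.778937482975064 dy 0.15618458215332864
[556.722 284.749 224.577] dx 2.1350032440531956 dy 0.15596946958062433
[558.313 284.285 224.577] dx 0.4782049466910656 dy 0.15575467693249967
t: 26.05
eef_pos: [602.7, -96.3, 187.3]
orientation: [3.139, 0.009, 2.864]
wrist_force: [0.7, 0.3, 0.0]
opening: 50.3
```

```bash
python3 -m creep '[[[0,-1.2,-1.7,0,0],[0,-0.8,-1.1,0,0],[0,-0.1,-0.1,0,0],[0,0,0,0,0],[0,0,0,0,0],[0,0,0,0,0],[0,0,0,0,0],[0,0,0,0,0]]]' 12
python3 - <<'E'
from h import *
import pickle
w=get_image("wrist");cv2.imwrite("pics/p_w.png",w["color"]);pickle.dump(w,open("p.pkl","wb"))
s=get_state();e=s["eef_pos"];print(e,s["orientation"],s["opening"],s["wrist_force"])
im=w["color"].copy();t=np.linspace(0,6.283,80)
for r in(24,28.5):
  for q in proj(w,np.c_[530.5+r*np.cos(t),-107.4+r*np.sin(t),28+0*t]): cv2.circle(im,(int(round(q[0])),int(round(q[1]))),0,(0,0,255),-1)
print(proj(w,[530.5,-107.4,28]))
q=proj(w,[530.5,-107.4,28])[0].astype(int);crop({"color":im},max(q[0]-80,0),max(q[1]-60,0),q[0]+80,q[1]+60,5,"pics/p_c.png")
E
```

```text
t: 27.05
eef_pos: [614.3, -128.0, 184.4]
orientation: [3.137, 0.003, 2.866]
wrist_force: [0.2, -0.3, -0.3]
opening: 50.6
[ 614.346 -128.037  184.401] [3.137 0.003 2.866] 50.37900407383785 [-0.4   -0.117 -0.132]
[[310.897  98.904]]
```

View pics/p_w.png

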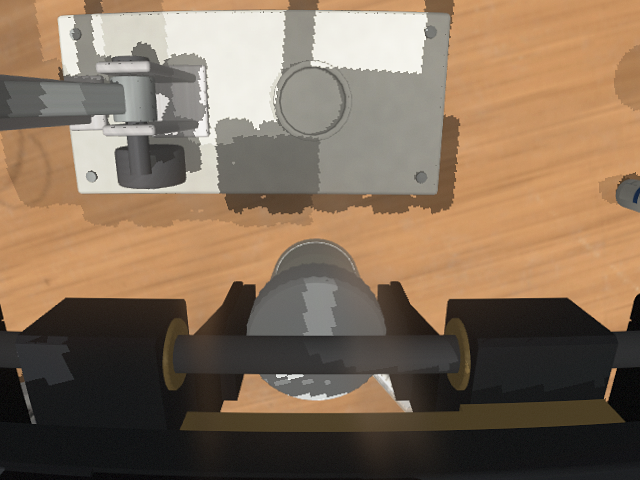

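View pics/p_c.png

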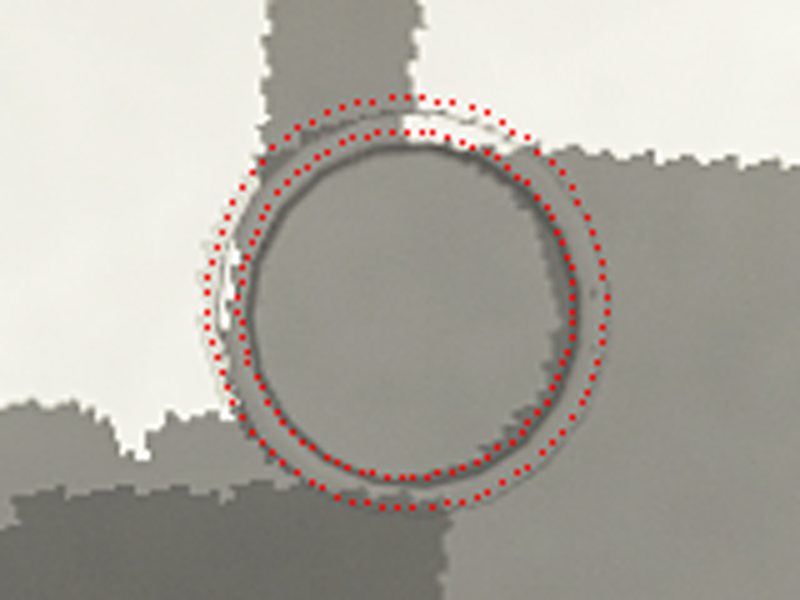

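The wrist picture shows the seat ring centred near (311,100), with the drawn prediction about 1 px off. The arm is lying open at left, and the cup is held upright at (316,330). I'll turn the tool so the jaws lie across the hinge direction, then go over the seat.

```bash
python3 -m creep '[[[0,0,0,0,0.1],[0,0,0,0,0.18],[0,0,0,0,0.18],[0,0,0,0,0.18],[0,0,0,0,0.18],[0,0,0,0,0.18],[0,0,0,0,0.18],[0,0,0,0,0.18]]]' 12
python3 - <<'E'
from h import *
s=get_state();e=s["eef_pos"];p=s["orientation"][2];d=np.array([531.2,-107.6])-e[:2];print(e,s["orientation"],s["opening"],"dx",d@[np.cos(p),np.sin(p)],"dy",d@[np.sin(p),-np.cos(p)])
E
```

```text
t: 28.1
eef_pos: [614.3, -128.5, 184.7]
orientation: [3.137, -0.004, 1.461]
wrist_force: [0.5, 0.2, -0.8]
opening: 50.5
[ 614.278 -128.547  184.749] [ 3.137 -0.004  1.461] 50.45413591002188 dx 11.713709160361914 dy -84.87337349184457
```

```bash
python3 -m creep '[[[0,0.2,-1.5,0,0.1],[0,0.4,-2.5,0,0],[0,0.4,-2.5,1,0],[0,0.1,-1.5,2,0],[0,0.05,-0.4,2,0],[0,0,0,1.5,0],[0,0,0,0,0],[0,0,0,0,0]]]' 12
python3 - <<'E'
from h import *
s=get_state();e=s["eef_pos"];p=s["orientation"][2];d=np.array([531.2,-107.6])-e[:2];print(e,s["orientation"],s["opening"],"dx",d@[np.cos(p),np.sin(p)],"dy",d@[np.sin(p),-np.cos(p)])
w=get_image("wrist");cv2.imwrite("pics/q_w.png",w["color"]);crop(get_image("scene"),320,200,450,350,4,"pics/q_s.png")
E
```

```text
t: 29.1
eef_pos: [533.9, -101.1, 119.5]
orientation: [3.133, -0.004, 1.354]
wrist_force: [-1.0, 0.1, -0.4]
opening: 50.4
[ 533.903 -101.095  119.545] [ 3.133 -0.004  1.354] 50.39904103335266 dx -6.933875408758165 dy -1.2406969934441383
```

View pics/q_w.png

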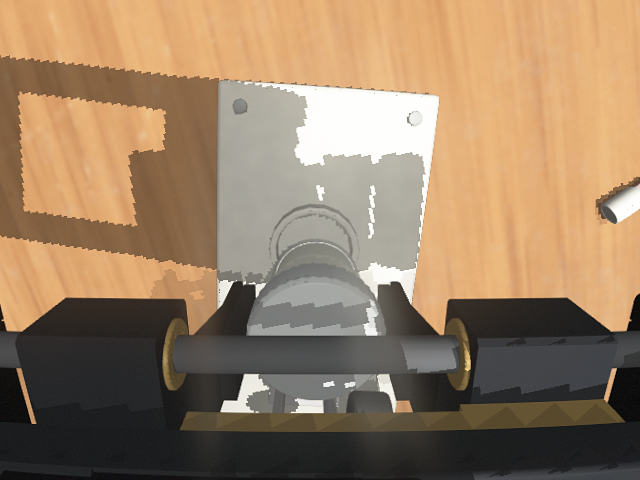

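View pics/q_s.png

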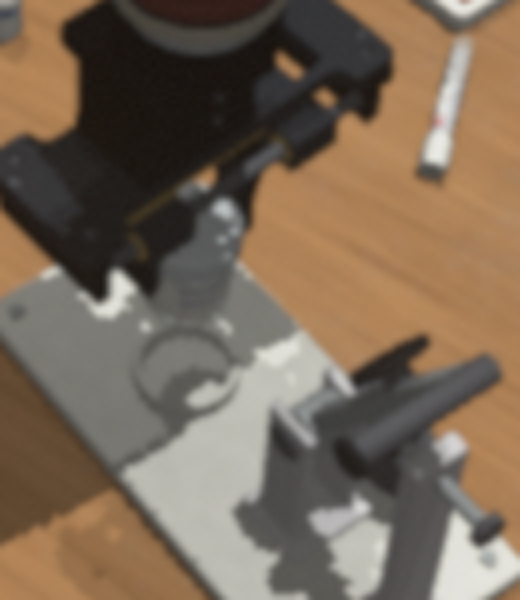

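```bash
python3 -m creep '[[[0,-0.5,-0.1,0.5,0.04],[0,-0.2,0,1,0],[0,0,0,1,0],[0,0,0,1,0],[0,0,0,0.5,0],[0,0,0,0,0],[0,0,0,0,0],[0,0,0,0,0]]]' 12
python3 - <<'E'
from h import *
s=get_state();e=s["eef_pos"];p=s["orientation"][2];d=np.array([531.2,-107.6])-e[:2];print(e,s["orientation"],s["opening"],"dx",d@[np.cos(p),np.sin(p)],"dy",d@[np.sin(p),-np.cos(p)])
w=get_image("wrist");
im=w["color"].copy();t=np.linspace(0,6.283,80)
for c,r,z in((np.array([531.2,-107.6]),28.5,28),(e[:2],21,e[2]-36)):
  for q in proj(w,np.c_[c[0]+r*np.cos(t),c[1]+r*np.sin(t),z+0*t]): cv2.circle(im,(int(round(q[0])),int(round(q[1]))),0,(0,0,255),-1)
crop({"color":im},216,200,416,320,4,"pics/r_w.png")
S=get_image("scene");im=S["color"].copy()
for c,r,z in((np.array([531.2,-107.6]),28.5,28),(e[:2],21,e[2]-36)):
  for q in proj(S,np.c_[c[0]+r*np.cos(t),c[1]+r*np.sin(t),z+0*t]): cv2.circle(im,(int(round(q[0])),int(round(q[1]))),0,(0,0,255),-1)
crop({"color":im},330,240,430,320,7,"pics/r_s.png")
E
```

```text
t: 30.2
eef_pos: [532.1, -108.3, 77.3]
orientation: [3.132, -0.004, 1.311]
wrist_force: [0.5, -0.2, -0.6]
opening: 50.6
[ 532.15  -108.342   77.322] [ 3.132 -0.004  1.311] 50.61298056855903 dx 0.4728606825346399 dy -1.1084612779804495
```

View pics/r_w.png

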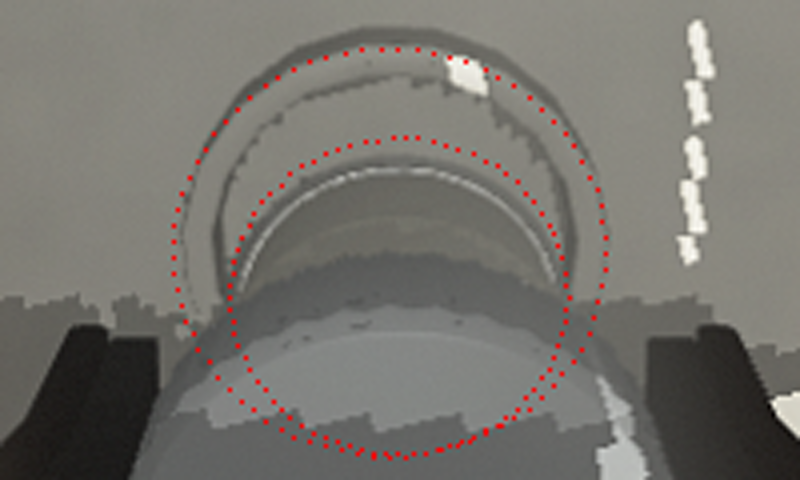

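View pics/r_s.png

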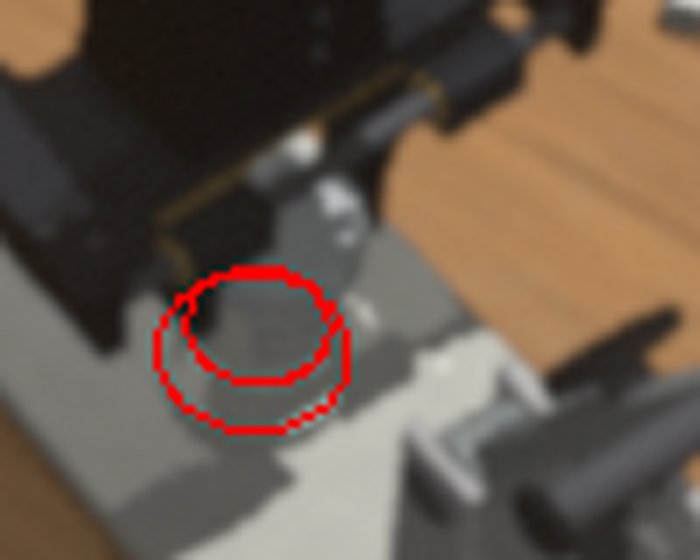

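```bash
python3 -m creep '[[[0,0.2,-0.07,0.3,0],[0,0,0,0.4,0],[0,0,0,0.3,0],[0,0,0,0,0],[0,0,0,0,0],[0,0,0,0,0],[0,0,0,0,0],[0,0,0,0,0]]]' 12
python3 - <<'E'
from h import *
s=get_state();e=s["eef_pos"];p=s["orientation"][2];d=np.array([531.2,-107.6])-e[:2];print(e,s["orientation"],s["opening"],s["wrist_force"],"dx",d@[np.cos(p),np.sin(p)],"dy",d@[np.sin(p),-np.cos(p)])
w=get_image("wrist");crop(w,216,200,416,320,4,"pics/s_w.png")
E
```

```text
t: 31.3
eef_pos: [532.4, -106.2, 67.0]
orientation: [3.132, -0.004, 1.311]
wrist_force: [0.9, -0.9, -0.5]
opening: 50.6
[ 532.361 -106.166   67.02 ] [ 3.132 -0.004  1.311] 50.60458706855886 [ 0.92  -0.934 -0.486] dx -1.6845784973155822 dy -0.7541668436986527
```

View pics/s_w.png

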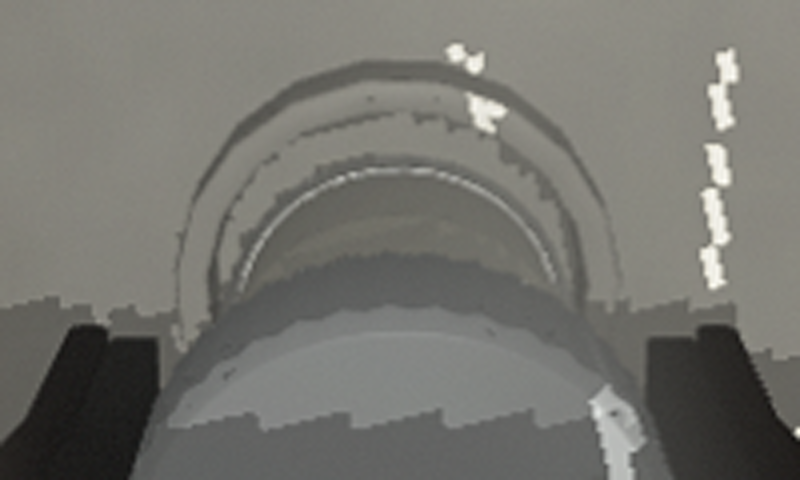

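```bash
python3 -m creep '[[[0,0.05,0,0.2,0],[0,0,0,0.2,0],[0,0,0,0.2,0],[0,0,0,0.2,0],[0,0,0,0.15,0],[0,0,0,0.15,0],[0,0,0,0.1,0],[0,0,0,0.1,0]]]' 12
python3 - <<'E'
from h import *
s=get_state();e=s["eef_pos"];p=s["orientation"][2];d=np.array([531.2,-107.6])-e[:2];print(e,s["orientation"],s["opening"],s["wrist_force"],s["wrist_torque"],"dx",d@[np.cos(p),np.sin(p)],"dy",d@[np.sin(p),-np.cos(p)])
w=get_image("wrist");crop(w,216,200,416,320,4,"pics/t_w.png")
E
```

```text
t: 32.35
eef_pos: [533.2, -104.8, 55.0]
orientation: [3.132, -0.005, 1.311]
wrist_force: [-3.3, 1.9, 7.2]
opening: 50.5
[ 533.15  -104.835   55.01 ] [ 3.132 -0.005  1.311] 50.45253119626934 [-3.337  1.898  7.249] [ 0.318  0.747 -0.041] dx -3.17335919915873 dy -1.1744819389151215
```

View pics/t_w.png

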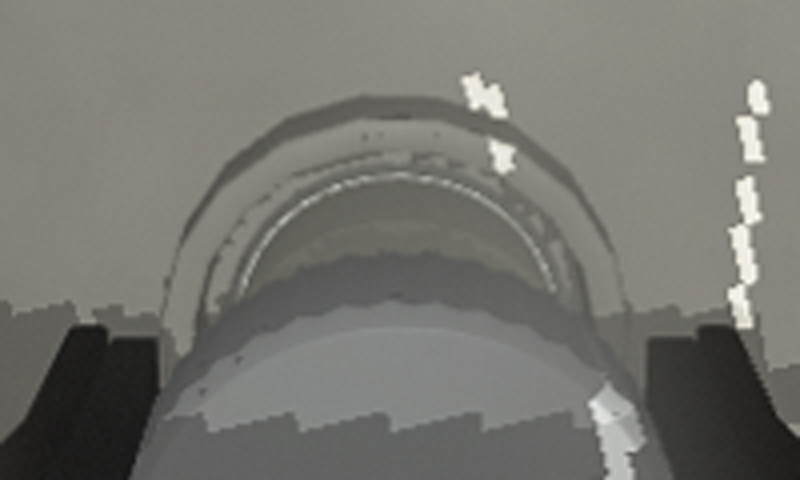

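```bash
python3 -m creep '[[[0,0,0,0,0],[0.7,0,0,0,0],[0.75,0,0,0,0],[0.75,0,0,0,0],[0.75,0,0,0,0],[0.75,0,0,0,0],[0.75,0,0,0,0],[0.75,0,0,0,0]]]' 12
python3 - <<'E'
from h import *
s=get_state();e=s["eef_pos"];print(e,s["opening"],s["wrist_force"])
w=get_image("wrist");cv2.imwrite("pics/u_w.png",w["color"])
E
```

```text
t: 33.4
eef_pos: [533.3, -105.0, 54.9]
orientation: [3.131, -0.005, 1.311]
wrist_force: [-0.4, 0.1, -0.5]
opening: 65.3
[ 533.334 -104.964   54.932] 65.31609036730318 [-0.357  0.069 -0.519]
```

View pics/u_w.png

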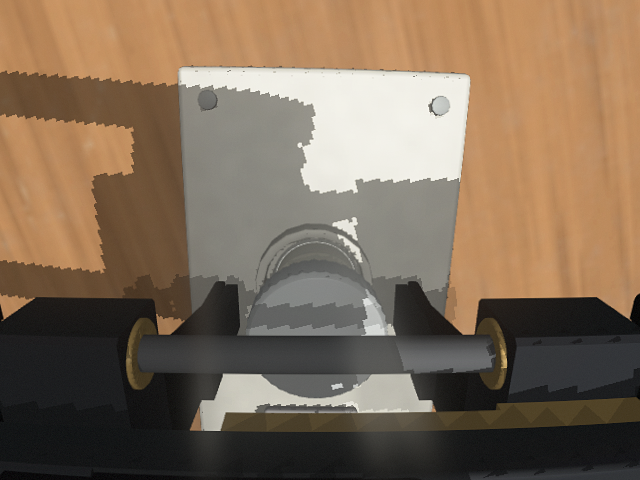

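```bash
python3 -m creep '[[[0.75,0,0,-1,0],[0.75,0,0,-1.5,0],[0.75,0,0,-2,0],[0.8,0,0,-3,0],[0.8,0,0,-3,0],[0.8,0,0,-2,0],[0.8,0,0,0,0],[0.8,0,0,0,0]]]'
python3 - <<'E'
from h import *
s=get_state();e=s["eef_pos"];print(e,s["opening"],s["wrist_force"])
w=get_image("wrist");cv2.imwrite("pics/v_w.png",w["color"])
E
```

```text
t: 34.45
eef_pos: [533.0, -105.7, 191.0]
orientation: [3.125, -0.004, 1.311]
wrist_force: [-0.3, -0.1, -0.9]
opening: 69.4
[ 532.985 -105.661  190.953] 69.36770719833237 [-0.341 -0.092 -0.873]
```

View pics/v_w.png

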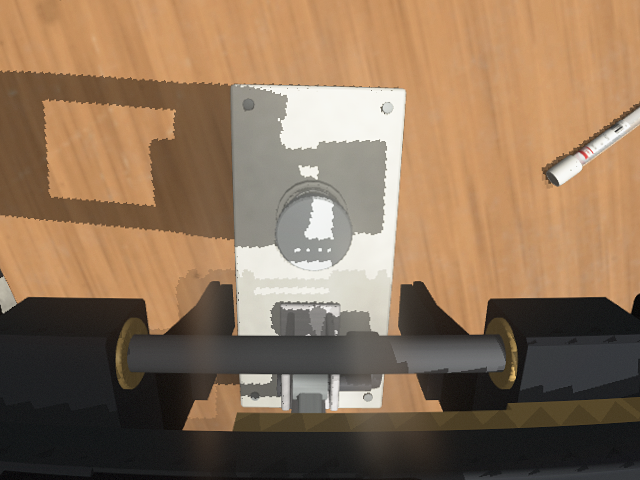

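```bash
python3 -m creep '[[[0.8,2,0,-1,0],[0.8,4,0,-1,0],[0.8,5,0,0,0],[0.8,5,0,0,0],[0.8,5,0,0,0],[0.8,4,0,0,0],[0.8,1,0,0,0],[0.8,0,0,0,0]]]'
python3 - <<'E'
from h import *
S=get_image("scene");T=get_image("top")
crop(S,310,190,470,340,5,"pics/w_s.png");crop(T,295,195,455,305,5,"pics/w_t.png")
cv2.imwrite("pics/w_T.png",T["color"])
import pickle;pickle.dump((S,T),open("w.pkl","wb"));print(get_state()["eef_pos"])
E
```

```text
t: 35.5
eef_pos: [596.7, 152.0, 201.7]
orientation: [3.14, -0.0, 1.308]
wrist_force: [0.4, -0.6, -0.8]
opening: 69.6
[596.722 150.917 202.029]
```

View pics/w_s.png

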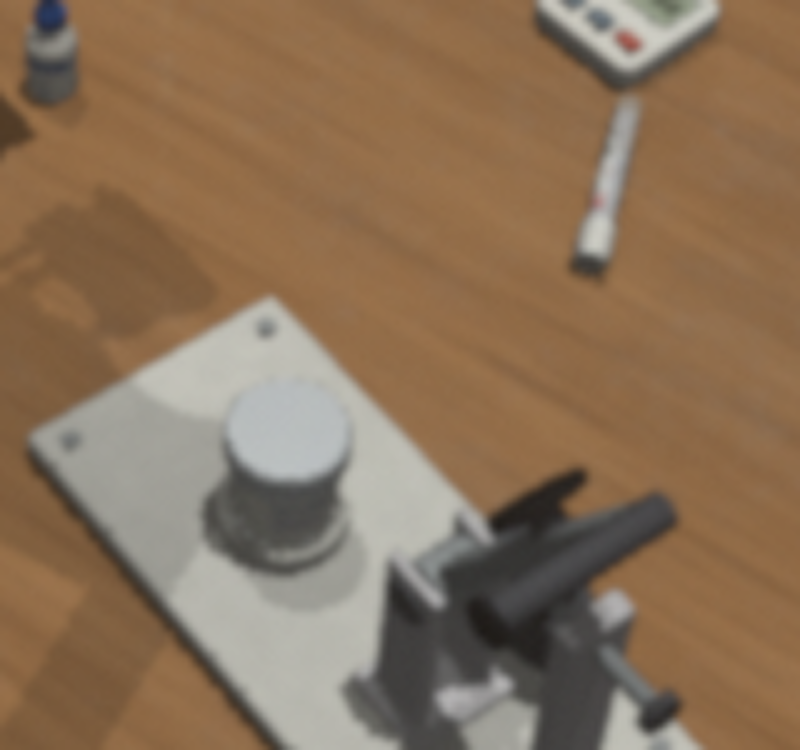

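View pics/w_t.png

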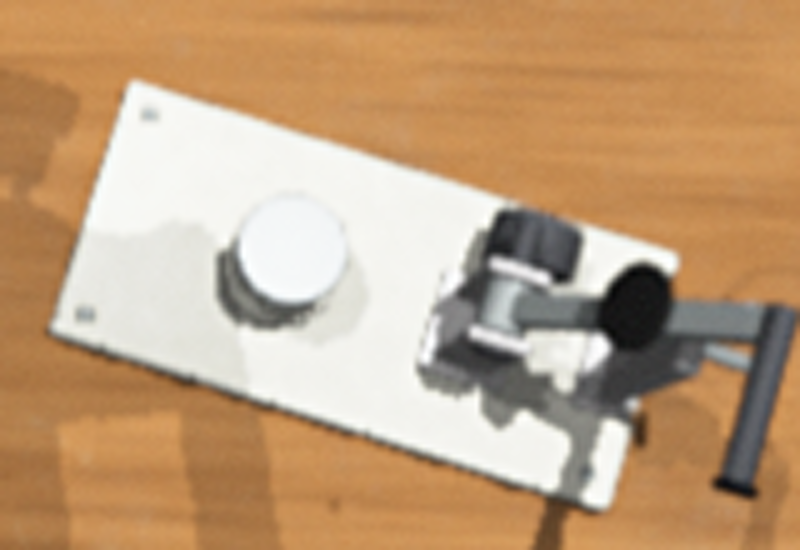

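View pics/w_T.png

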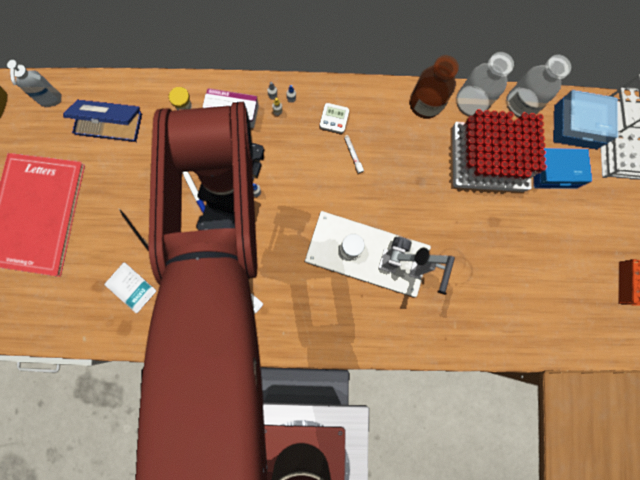

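Run:
```python
from stand import *
S,T=pickle.load(open("w.pkl","rb"))
a=f(292,249,295,195,5);b=f(288,431,310,190,5)
print(tri([(T,a),(S,b)]),px2z(T,a,81),px2z(S,b,81))
s=lambda x,y:f(x,y,310,190,5)
for z in (81,90):
  A,B=px2z(S,s(225,432),z),px2z(S,s(351,432),z);print(z,"lid width",np.linalg.norm(A-B), proj(S,[531.2,-107.6,z]),b,proj(T,[531.2,-107.6,z]),a)
print(get_state()["wrist_force"],get_state()["qd"])
```

```text
[ 532.957 -106.805   75.05 ] [ 531.074 -105.412   81.   ] [ 530.402 -109.775   81.   ]
81 lid width 51.00571581607243 [[366.569 275.005]] (367.2, 275.8) [[353.932 244.376]] (353.0, 244.4)
90 lid width 50.51916966098721 [[366.729 272.412]] (367.2, 275.8) [[354.369 243.748]] (353.0, 244.4)
[ 0.243 -0.933  0.003] [-0.013 -0.01  -0.003 -0.001 -0.001  0.003]
```

```bash
python3 -m creep '[[[0.8,0,0,0,0],[0.8,0,0,0,0],[0.8,0,0,0,0],[0.8,0,0,0,0],[0.8,0,0,0,0],[0.8,0,0,0,0],[0.8,0,0,0,0],[0.8,0,0,0,0]]]'
python3 - <<'E'
from h import *
T=get_image("top");crop(T,295,195,455,305,5,"pics/x_t.png")
from station import workorder
print(workorder.hand_in(),get_state()["t"])
E
```

```text
t: 36.6
eef_pos: [596.9, 147.5, 202.6]
orientation: [3.139, 0.0, 1.302]
wrist_force: [-0.2, -0.1, 0.2]
opening: 69.9
the job is handed in; nothing more can be done
the job is handed in; nothing more can be done
```

View pics/x_t.png

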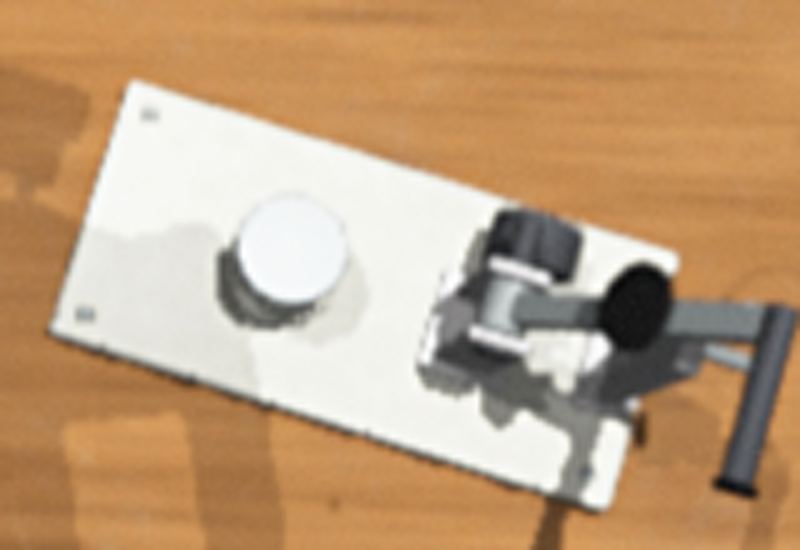

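The hold-down arm is open on its stop and staying there by itself, and the white-lidded cup is upright in the round seat. I handed the job in at about 36.6 s.

**Arm:** I lifted it by the side handle and laid it back in steps of about 1 mm until it met the stop at about 2.11 rad. The push was about 4.5 N at the handle, roughly 15 N at the stop. It stopped moving there. I backed off slightly and let go, and it has not moved in the pictures since.

**Cup:** It touched down at tool height 55 mm, the height expected for a cup fully down, with 7 N on the wrist. After release the force was near zero.

**Last checks:**
- **Pictures:** the last top picture shows the cup centred in the ring and the arm open. The robot is clear, with the wrist force near zero.
- **Lid height:** the two cameras gave 75 mm for the lid top where 81 mm is expected. The same method read about 4 mm low on the cups on the table, so I took it as seated; the touchdown height agrees.
- **Cup position:** the top and scene cameras disagree by about 4 mm, slightly more than their stated calibration.
- **Bystanders:** the gripper did not touch the dropper, cassette or marker. I did not re-measure where they lie afterwards, and the robot partly hid them in the last full view.

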